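# Load, log in and position calibrator and control cassettes on a blood analyser

## Task

Load every reagent cassette on the bench (the yellow calibrator and whichever green, blue and red controls are there) into the lanes of the analyser's carriage, one to a lane and in any lanes, each lying flat on the lane floor with its tag end towards the robot. Then take the reader wand from its rest and log the job by pressing its sprung nose lightly onto the tags one after another: the analyser's own tag (orange ring) first, then the yellow cassette's, then green, blue and red, as many as are there. After that lay the wand back level on its rest, slide the carriage by its blue knob until the yellow cassette's sample well stands right under the fixed needle, and press the green start button; all cassettes must still be in their lanes. Do not bump the needle arm or disturb the other things on the bench.

Things in the scene. Friction and masses are not known exactly. Their poses are not given: they have to be found in the camera images.
- cal_yellow: yellow calibrator cassette: white block 120 (x) x 34 (y) x 24 mm, 90 g, lying flat; origin at the centre of its underside, z up. A grip fin in its colour stands mid-top: 36 (x) x 10 mm (y), from 24 to 49 mm above the underside. Its -x end is coloured and carries the tag; the sample well is at its +x end
- cal_yellow_tag (a point): centre of the black round tag (18 mm across, shiny middle) on the top face of the yellow calibrator, 43 mm from its middle towards -x, 24 mm above its underside
- low_green: green low control cassette (not there in every run): white block 120 (x) x 34 (y) x 24 mm, 90 g, lying flat; origin at the centre of its underside, z up. A grip fin in its colour stands mid-top: 36 (x) x 10 mm (y), from 24 to 49 mm above the underside. Its -x end is coloured and carries the tag; the sample well is at its +x end
- low_green_tag (a point): centre of the black round tag (18 mm across, shiny middle) on the top face of the green low control, 43 mm from its middle towards -x, 24 mm above its underside
- normal_blue: blue normal control cassette (not there in every run): white block 120 (x) x 34 (y) x 24 mm, 90 g, lying flat; origin at the centre of its underside, z up. A grip fin in its colour stands mid-top: 36 (x) x 10 mm (y), from 24 to 49 mm above the underside. Its -x end is coloured and carries the tag; the sample well is at its +x end
- normal_blue_tag (a point): centre of the black round tag (18 mm across, shiny middle) on the top face of the blue normal control, 43 mm from its middle towards -x, 24 mm above its underside
- high_red: red high control cassette (not there in every run): white block 120 (x) x 34 (y) x 24 mm, 90 g, lying flat; origin at the centre of its underside, z up. A grip fin in its colour stands mid-top: 36 (x) x 10 mm (y), from 24 to 49 mm above the underside. Its -x end is coloured and carries the tag; the sample well is at its +x end
- high_red_tag (a point): centre of the black round tag (18 mm across, shiny middle) on the top face of the red high control, 43 mm from its middle towards -x, 24 mm above its underside
- cal_yellow_well (a point): centre of the yellow cassette's sample well (dark disc 18 mm across with a silver rim) on its top face, 45 mm from its middle towards +x
- station: the analyser's fixed track and white cabinet with screen (cabinet to the left, from 360 to 610 mm along station y, 310 mm tall); origin on the bench under the middle of the track, y along the track towards the cabinet, x away from the robot
- analyser_tag (a point): centre of the analyser's own tag: black disc 18 mm across in an orange ring, flat on top of the white block at the track's right-hand end, 48 mm above the bench
- start_button (a joint): travel of the analyser's green start button, m: 0 = out, 0.006 = fully down (about 5 N); springs back
- start_button_top (a point): centre of the top of the green start button, 24 mm across, facing up on the same white block as the analyser's tag, 50 mm beyond it (station +x)
- carriage (a joint): travel of the grey carriage along the track, m: 0 = right-hand end, grows towards the cabinet (station +y), up to 0.335; runs stiffly (about 4 N), stays where left. Its upright blue knob, 18 mm across, reaches from 24 to 66 mm above the bench; its axis is at x = -96 mm, y = 0 from carriage_deck (robot's side), on a tab 30 mm wide
- carriage_deck (a point): middle of the carriage (139 x 196 mm) at lane-floor level, 24 mm above the bench; axes parallel to the station's. Four lanes along x, each 40 mm wide and 125 mm long between walls 10 mm high and 6 mm thick; lane middles at y = -69, -23, +23, +69 mm, where a cassette's origin comes to rest, give or take 3 mm
- needle_arm: white arm (26 mm wide, its underside 85 mm and top 105 mm above the bench) reaching from the cabinet over the track, with an orange collar (18 mm across, up to 111 mm high) and the fixed sampling needle under its free end
- needle_tip (a point): lower tip of the fixed sampling needle, 58 mm above the bench (10 mm above the tops of loaded cassettes, 15 mm below the tops of their fins, which pass beside it)
- rest: grey charging rest for the reader wand, fixed: base 120 x 62 mm, two forks 42 mm either side of the middle (68 mm clear between them) that carry the handle 62 mm above the bench, with lips 10 mm high standing 34 mm apart; origin on the bench under its middle, x along the wand
- wand: cordless tag reader, 140 g: white handle 130 (x) x 26 (y) x 24 mm high, origin at the centre of the handle's underside, z up; at its +x end a head (34 x 32 mm, from 8 mm below to 26 mm above the handle's underside) with a neck and a brass nose pointing down. It starts on its rest, handle level, with the origin 62 mm above the rest's origin
- wand_tip (a point): end of the brass nose (10 mm across, round), 75 mm from the wand's origin towards +x and 50 mm below the handle's underside when not pressed; moves with the nose
- nose (a joint): how far the sprung nose is pushed in, m: 0 = out, 0.008 = fully in; about 0.6 N to start, 2 N at 4 mm, 3.8 N at 8 mm. It reads a tag when touched to it and pushed in 2 mm or more for a moment (half a second)
- control_bottle: bystander: small green bottle with a white label and a red cap, 48 mm across, 70 mm tall, standing near the carriage; origin at the centre of its underside
- timer: bystander: black lab timer, 70 x 62 x 22 mm, lying in front of the carriage; origin at the centre of its underside
- tube_rack: bystander: white rack of capped sample tubes, 75 x 210 mm, 94 mm tall, behind the track; origin at the centre of its underside
Mind the look-alikes: they are no part of the job. Leave any purple look-alike of the cal_yellow alone.

How it is judged (in metres and radians):
On the way, in this order (a step that is already met when the one before it is completed fails the run):
1. every cassette present lies in a lane of the carriage, tag end towards the robot (knob side), let go (x of cal_yellow in the frame of carriage_deck between -0.012 and 0.012 m and y of cal_yellow in the frame of carriage_deck between -0.085 and 0.085 m and z of cal_yellow in the frame of carriage_deck between -0.004 and 0.005 m and angle between each of cal_yellow, low_green, normal_blue, high_red's own z axis and vertical below 0.1 rad and x of each of cal_yellow_tag, low_green_tag, normal_blue_tag, high_red_tag in the frame of carriage_deck below -0.025 m and contact force between the fingers and cal_yellow below 0.3 N and x of low_green in the frame of carriage_deck between -0.012 and 0.012 m and y of low_green in the frame of carriage_deck between -0.085 and 0.085 m and z of low_green in the frame of carriage_deck between -0.004 and 0.005 m and contact force between the fingers and low_green below 0.3 N and x of normal_blue in the frame of carriage_deck between -0.012 and 0.012 m and y of normal_blue in the frame of carriage_deck between -0.085 and 0.085 m and z of normal_blue in the frame of carriage_deck between -0.004 and 0.005 m and contact force between the fingers and normal_blue below 0.3 N and x of high_red in the frame of carriage_deck between -0.012 and 0.012 m and y of high_red in the frame of carriage_deck between -0.085 and 0.085 m and z of high_red in the frame of carriage_deck between -0.004 and 0.005 m and contact force between the fingers and high_red below 0.3 N), for 0.2 s.
2. wand nose pressed on the analyser's tag (tip within 9 mm of its centre, over 1 N) (distance between wand_tip and analyser_tag below 0.009 m and contact force between wand and station above 1 N), for 0.2 s.
3. then on the tag of the yellow calibrator (distance between wand_tip and cal_yellow_tag below 0.009 m and contact force between wand and cal_yellow above 1 N), for 0.2 s.
4. then on the tag of the green low control, if present (distance between wand_tip and low_green_tag below 0.009 m and contact force between wand and low_green above 1 N), for 0.2 s.
5. then on the tag of the blue normal control, if present (distance between wand_tip and normal_blue_tag below 0.009 m and contact force between wand and normal_blue above 1 N), for 0.2 s.
6. then on the tag of the red high control, if present (distance between wand_tip and high_red_tag below 0.009 m and contact force between wand and high_red above 1 N), for 0.2 s.
7. after the last tag, the carriage is slid until the yellow cassette's well is under the needle (within 7 mm), the wand being back on its rest (horizontal distance between cal_yellow_well and needle_tip below 0.007 m and contact force between the fingers and wand below 0.3 N and x of wand in the frame of rest between -0.02 and 0.02 m and y of wand in the frame of rest between -0.008 and 0.008 m and z of wand in the frame of rest between 0.057 and 0.067 m and angle between wand's own z axis and vertical below 0.1 rad), for 0.3 s.
8. then the start button is pressed down (4 mm or more) with the well still under the needle (value of joint start_button above 0.004 m and horizontal distance between cal_yellow_well and needle_tip below 0.007 m), for 0.05 s.
At the end, for the whole second after the job is handed in: all cassettes present lie flat in lanes (within 12 mm along the lane, 5 mm of its floor), tag end to the robot; wand level on its rest (within 20 mm along, 8 mm across, 5 mm in height); yellow well centre within 7 mm of under the needle tip; all released and at rest (all of step 1 and all of step 7 and velocity of joint carriage between -0.01 and 0.01 m/s and linear speed of each of wand, cal_yellow, low_green, normal_blue, high_red below 0.02 m/s); the robot touches nothing.
It fails at once if the sampling needle or its arm is bumped (over 5 N) (contact force between needle_arm and anything else above 5 N).
It fails at once if the wand is rammed onto a tag (over 20 N) (contact force between wand and cal_yellow above 20 N or contact force between wand and low_green above 20 N or contact force between wand and normal_blue above 20 N or contact force between wand and high_red above 20 N or contact force between wand and station above 20 N).
It fails at once if a bystander (bottle, timer, tube rack) is pushed over 30 mm or knocked over (distance of any of control_bottle, timer, tube_rack from where it was at the start of the episode above 0.03 m or angle between any of control_bottle, timer, tube_rack's own z axis and vertical above 0.5 rad).
Of low_green, normal_blue, high_red only 2 to 3 are there at a start; the rules pass over those that are not, and their reading is None.
At some moment in a run one of cal_yellow, low_green, normal_blue, high_red may be knocked a few centimetres aside while the robot is not near it.
It also fails if it takes over 208 s, if anything falls off the work surface, if the arm or the gripper's body presses on something with over 40 N, if the wrist force passes 120 N, or if a joint passes its speed limit or range.

## Robot

A 6-joint arm with a two-finger parallel gripper is mounted at the origin on the work surface. World frame = base frame: x ahead of the robot, y to its left, z up, the work surface at z = 0. Lengths are in mm, angles in degrees, forces in N, time in s.
With the tool pointing down it reaches from about 350 to 850 mm from the base axis. Payload 8.1 kg.
Tool frame: the origin (TCP) lies midway between the tips of the shut fingers; the grasp point (between the pads) lies 19 mm behind it; z points along the fingers, y is the line along which they close (so a half turn about z gives the same grasp; the last joint's range is limited). The gripper opens to 85 mm and grips with 20 to 120 N. Pads are 22 mm wide; open, the fingers measure 114 mm over their backs; the gripper's body (76 mm by 85 mm) begins 54 mm behind the grasp point. The pads swing forward as they close: fully open they stand 13 mm farther back than shut.
Start: joints at [-71.528, 7.471, 85.268, -0, 87.261, -4.893], TCP at [237.974, -550.794, 231.292] pointing down, gripper open.
Joint ranges: [-169.43, 169.43], [-51.17, 129.36], [1.28, 143.12], [-76.62, 256.62], [0, 156.53], [-152.29, 152.29]. Speed limits (degrees/s): [136.94, 136.94, 159.86, 180, 180, 180].

## Interface

Orientations are given as [roll, pitch, yaw] about the fixed x, y, z axes, in that order (R = Rz(yaw) Ry(pitch) Rx(roll)).
In Python, from bench import sensors, optics, r gives the robot as it stands.
- The arm moves only by the tool apply_moves, never from a script. Its argument "targets" is a list of rows, each a list of 7 numbers: the shift along the tool's x, y, z in mm, then the turn, a rotation vector about the tool's x, y, z in rad, then the closure, from 0 (fully open) to 1 (shut). In form: [[x, y, z, wx, wy, wz, claw], ...]. A call has 1 to 20 rows; each row shifts and turns the commanded pose from where the row before left it, along the tool's axes as they then stand; what a row does not reach is not made up. A row lasts 1/8 s, in which the tool goes at most 62.5 mm and 10.7 degrees, less where a joint would pass 70% of its speed; a pose out of reach is approached as far as the arm can. A call is refused whole if a number of a shift passes 62.5 or a number of a turn 0.188, either way. A call with a gripper value outside its range is refused whole. The fingers move at their own pace and stop on an object; "force" is the grip in N (left out, the last holds). Time passes only in rows, so rows that do not move let the fingers close. It gives the time, the measured TCP pose, the force, the opening and the grip force at its end, in the units of the state.
- sensors.sense(): the state, without advancing time (a new reading comes with each control period).
- optics.snapshot(name): name is "side" or "top"; returns the picture (384x512x3 uint8, red, green, blue); there is no depth.
- optics.get_calibration(name): a dict with "camera_matrix" (3x3 intrinsics, pixels), "pose" (4x4, takes a point from camera to world coordinates). Camera axes: x right, y down, z forward; pixel columns grow to the right and rows downward; lengths in mm; the calibration is good to about 2 mm. A picture is of the moment at which its call begins. get_calibration takes no time and is no camera call.
- r.hand_in(): hands the job in; it is judged then, once.
The state is a dict: "time": time; "joint_pos": joint angles; "qd": joint speeds; "joint_efforts": joint torques, N m; "tool_pos": TCP position; "tcp_rot": TCP orientation; "ft_force": force on the tool from outside, world axes, zero at the start; "wrist_torque": the same for the moment, N m; "finger_gap": finger opening in mm; "grip_force": force on a finger pad.
Only numpy, scipy, OpenCV 4.12 (cv2) and the standard library are available. Lean on these libraries where they do the work, as an engineer would, in place of code of your own. Each camera call takes 0.05 s, during which the arm holds its last target. There are 200 camera calls.

## Working session

There is one attempt and no reset: what is moved stays moved. The work goes in short steps, Python scripts to look and compute and a tool call to move; the robot and the scene stay as the last step left them, time stands still between calls to the robot, and variables do not carry over. Pictures are saved under pics/ and viewed, at most 14 in all, crops included, and the job is handed in when it is done.

Besides the shell and the picture viewer there is one more tool, called after ">>>" as name([rows], argument=value, ...), one row to a line, values as JSON. apply_moves: Moves the arm, as the interface text tells. Its arguments: {"type":"object","properties":{"targets":{"type":"array"},"force":{"type":"number"}},"required":["targets"]}

```bash
ls; mkdir -p pics
python3 - <<'E'
from bench import sensors, optics, r
import cv2
print(sensors.sense())
for n in("top","side"):
    im=optics.snapshot(n); cv2.imwrite(f"pics/{n}0.png",cv2.resize(im[:,:,::-1],(800,600),interpolation=cv2.INTER_CUBIC)); cv2.imwrite(f"raw_{n}0.png",im[:,:,::-1])
    c=optics.get_calibration(n); print(c["camera_matrix"],c["pose"])
E
```

```text
pics
{'time': 0.0, 'joint_pos': array([-7.15273861e+01,  7.51400804e+00,  8.53289759e+01, -1.19314896e-03,
        8.72613551e+01, -4.89235291e+00]), 'qd': array([-0.02274674,  0.08242012,  0.03068998,  0.03801151,  0.05635927,
        0.02387499]), 'joint_efforts': array([ 3.56025757e-04, -5.69400859e+01, -5.00550592e+01,  1.89299758e-04,
        1.49429182e-02,  3.26830309e-05]), 'tool_pos': array([ 237.7992488 , -550.27155355,  230.25880431]), 'tcp_rot': array([-1.79895940e+02, -7.71109637e-03,  2.33650179e+01]), 'ft_force': array([ 0.41119942, -0.36666468, -0.49497969]), 'wrist_torque': array([-0.02560902, -0.03585942, -0.01255357]), 'grip_force': 0.0, 'finger_gap': 85.12375918628196}
[[455.71963599   0.         255.15570791]
 [  0.         455.71963599 195.93492655]
 [  0.           0.           1.        ]] [[-6.62600518e-03 -9.95385294e-01  9.57298965e-02  4.33237342e+02]
 [-9.99866326e-01  5.16385276e-03 -1.55134018e-02 -7.47073460e+01]
 [ 1.49474770e-02 -9.58198917e-02 -9.95286452e-01  1.49285010e+03]
 [ 0.00000000e+00  0.00000000e+00  0.00000000e+00  1.00000000e+00]]
[[470.59062401   0.         255.28427905]
 [  0.         470.59062401 195.02903624]
 [  0.           0.           1.        ]] [[-8.24771733e-01 -4.37604207e-01  3.58125881e-01  8.26107132e+01]
 [-5.65173362e-01  6.17580063e-01 -5.46967949e-01  6.35929839e+02]
 [ 1.81840713e-02 -6.53526911e-01 -7.56684820e-01  1.05207396e+03]
 [ 0.00000000e+00  0.00000000e+00  0.00000000e+00  1.00000000e+00]]
```

View pics/top0.png

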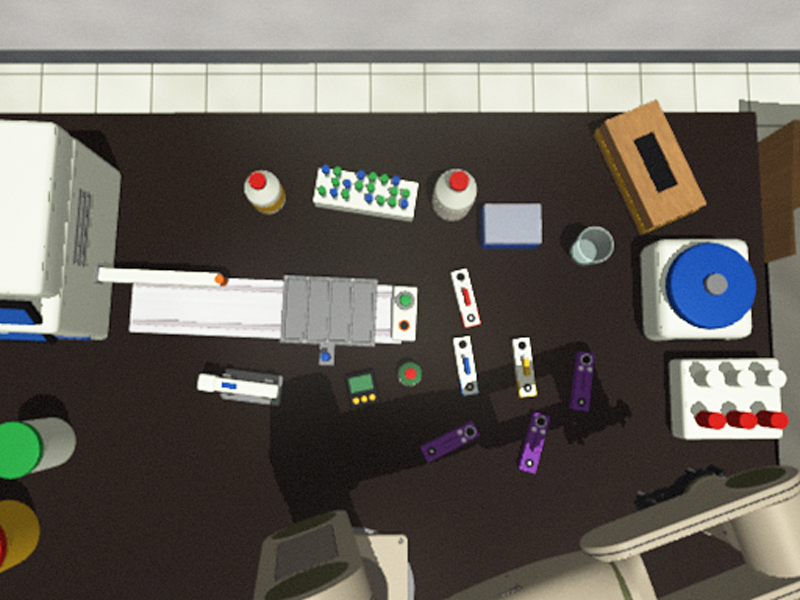

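View pics/side0.png

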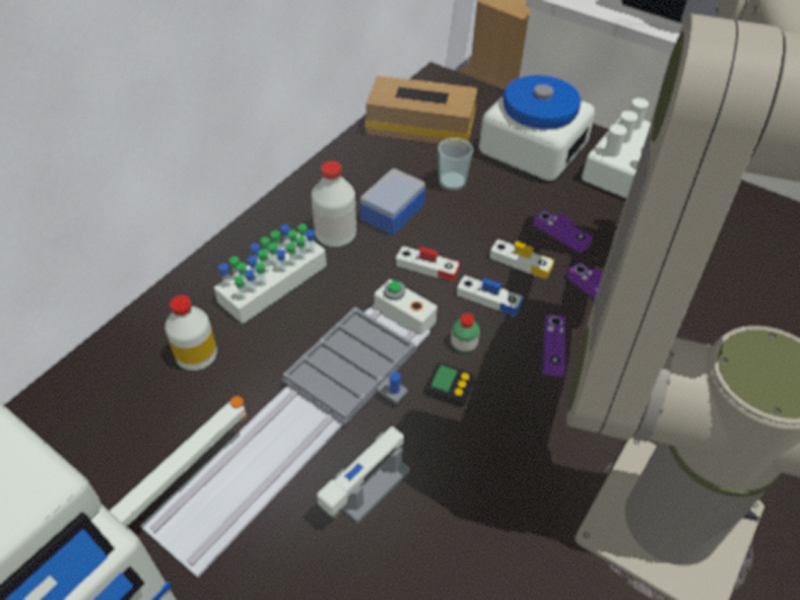

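The top view shows yellow at (523,366), blue at (465,365) and red at (465,297). There is no green, and the three purple ones at (583,380), (535,442) and (450,440) are look-alikes. The carriage is at (330,310) with its knob at (327,352), the needle collar at (221,279), and the wand at (240,385) with its head to the left. The side view agrees. I'll measure next and confirm the cassettes in an enlarged crop.

```bash
cat > h.py <<'E'
import numpy as np, cv2
from bench import sensors, optics, r
def snap(n): return optics.snapshot(n)
def plane(n,uv,z):
    c=optics.get_calibration(n);K=np.array(c["camera_matrix"]);T=np.array(c["pose"])
    d=T[:3,:3]@np.linalg.solve(K,[uv[0],uv[1],1.]);o=T[:3,3]
    return (o+d*(z-o[2])/d[2]).round(1)
def proj(n,p):
    c=optics.get_calibration(n);K=np.array(c["camera_matrix"]);T=np.array(c["pose"])
    q=K@(T[:3,:3].T@(np.array(p,float)-T[:3,3])); return (q[:2]/q[2]).round(2)
def blobs(im,lo,hi,amin=4,roi=None):
    hsv=cv2.cvtColor(im,cv2.COLOR_RGB2HSV); m=cv2.inRange(hsv,lo,hi)
    n,l,s,c=cv2.connectedComponentsWithStats(m)
    return [(c[i].round(2).tolist(),int(s[i,4])) for i in range(1,n) if s[i,4]>=amin and (roi is None or roi[0]<=c[i][0]<=roi[2] and roi[1]<=c[i][1]<=roi[3])]
H={'yellow':((20,110,90),(34,255,255)),'blue':((100,120,70),(118,255,255)),'red':((0,140,90),(8,255,255)),'green':((45,100,50),(80,255,255)),'orange':((5,150,110),(16,255,255))}
def cass(im,roi,z=24,S=8):
    """bright cassette in top-picture roi -> outline centre and long-axis ends, in world at height z"""
    x0,y0,x1,y1=roi; g=cv2.resize(im[y0:y1,x0:x1].max(2),None,fx=S,fy=S,interpolation=cv2.INTER_CUBIC)
    m=(g>95).astype(np.uint8)*255
    cs=cv2.findContours(m,cv2.RETR_EXTERNAL,cv2.CHAIN_APPROX_NONE)[0]
    c=max(cs,key=cv2.contourArea); b=cv2.boxPoints(cv2.minAreaRect(c))
    P=np.array([plane("top",((u+.5)/S-.5+x0,(v+.5)/S-.5+y0),z) for u,v in b])
    e=[np.linalg.norm(P[1]-P[0]),np.linalg.norm(P[2]-P[1])]
    a=P[1]-P[0] if e[0]>e[1] else P[2]-P[1]
    if a[0]<0:a=-a
    return P.mean(0).round(1),np.degrees(np.arctan2(a[1],a[0])).round(1),np.round(e,1)
def go(p,yaw=None,pitch=0):
    """shift in tool axes and turn to reach world TCP p / yaw (tool down)"""
    s=sensors.sense();t=np.array(s["tool_pos"]);y=s["tcp_rot"][2];a=np.radians(y)
    R=np.array([[np.cos(a),np.sin(a),0],[np.sin(a),-np.cos(a),0],[0,0,-1]])
    d=R.T@(np.array(p)-t); w=0 if yaw is None else -np.radians((yaw-y+180)%360-180)
    print("tool shift",d.round(1),"wz",round(w,3),"world d",(np.array(p)-t).round(1)); return d
E
python3 - <<'E'
from h import *
t=cv2.imread("raw_top0.png")[:,:,::-1].copy(); s=cv2.imread("raw_side0.png")[:,:,::-1].copy()
for k in H:
    print(k,"top",blobs(t,*H[k],4,(120,150,380,300)),"side",blobs(s,*H[k],4,(130,130,380,330)))
for k,roi in dict(red=(284,166,312,214),blue=(286,211,310,256),yellow=(324,211,348,258)).items(): print(k,cass(t,roi))
cv2.imwrite("pics/crop.png",cv2.resize(t[160:310,120:390,::-1],(800,444),interpolation=cv2.INTER_CUBIC))
E
```

```text
yellow top [([336.29, 234.36], 42), ([332.29, 250.0], 14), ([341.33, 251.89], 9), ([232.67, 255.0], 18), ([237.89, 253.72], 18), ([227.32, 256.05], 19)] side [([334.51, 159.05], 87), ([346.31, 173.46], 68), ([295.35, 245.35], 83)]
blue top [([322.11, 154.67], 109), ([207.72, 227.88], 25), ([298.32, 233.61], 28), ([146.0, 246.44], 27)] side [([251.3, 137.64], 396), ([182.0, 146.33], 27), ([198.26, 149.22], 27), ([162.03, 162.33], 60), ([179.09, 162.05], 22), ([142.81, 171.58], 36), ([159.27, 175.23], 26), ([314.01, 182.42], 78), ([326.42, 197.96], 50), ([252.34, 243.97], 70), ([226.1, 301.48], 31)]
red top [([298.06, 189.79], 33), ([262.15, 238.77], 39)] side [([273.69, 161.89], 62), ([286.46, 176.29], 35), ([298.5, 204.42], 62)]
green top [([259.02, 191.68], 40), ([262.1, 239.09], 69), ([230.53, 244.95], 124)] side [([189.66, 151.4], 114), ([171.85, 156.21], 131), ([151.63, 168.69], 65), ([166.19, 170.67], 27), ([152.69, 179.81], 26), ([252.21, 182.93], 43), ([297.84, 212.15], 85), ([283.86, 241.73], 173)]
orange top [([140.97, 178.8], 35), ([258.0, 208.06], 16)] side [([151.45, 256.36], 42)]
red (array([ 592. , -235.9,   24. ]), np.float64(13.3), array([ 39.7, 124.6]))
blue (array([ 452.7, -233.6,   24. ]), np.float64(8.4), array([ 39. , 121.5]))
yellow (array([ 448., -355.,   24.]), np.float64(5.9), array([ 40.2, 124.8]))
```

View pics/crop.png

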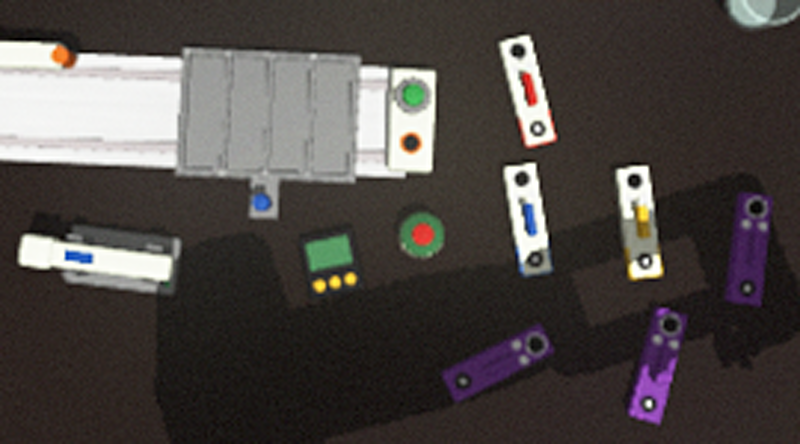

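The crop confirms it: yellow, blue and red have coloured or ringed tag ends at the bottom, towards the robot, with the wells at the top. The purple ones stay put. I'll measure the deck while moving to yellow.

```bash
cat >> h.py <<'E'
def tri(a,b):
    A=[];o=[]
    for n,uv in(("top",a),("side",b)):
        c=optics.get_calibration(n);T=np.array(c["pose"]);d=T[:3,:3]@np.linalg.solve(np.array(c["camera_matrix"]),[uv[0],uv[1],1.]);A.append(d/np.linalg.norm(d));o.append(T[:3,3])
    M=[np.eye(3)-np.outer(d,d) for d in A]; return np.linalg.solve(M[0]+M[1],M[0]@o[0]+M[1]@o[1]).round(1)
def deck(im,z=34,roi=(170,170,246,226),S=8):
    x0,y0,x1,y1=roi;c=cv2.resize(im[y0:y1,x0:x1],None,fx=S,fy=S,interpolation=cv2.INTER_CUBIC)
    m=cv2.inRange(c,(90,90,90),(172,172,172)); m=cv2.morphologyEx(m,cv2.MORPH_CLOSE,np.ones((25,25)));m=cv2.morphologyEx(m,cv2.MORPH_OPEN,np.ones((150,150)))
    k=max(cv2.findContours(m,cv2.RETR_EXTERNAL,cv2.CHAIN_APPROX_NONE)[0],key=cv2.contourArea)
    b=cv2.boxPoints(cv2.minAreaRect(k)); return np.array([plane("top",((u+.5)/S-.5+x0,(v+.5)/S-.5+y0),z) for u,v in b])
E
python3 - <<'E'
from h import *
t=cv2.imread("raw_top0.png")[:,:,::-1].copy()
for n,a,b in(("red",(298.06,189.79),(273.69,161.89)),("blue",(298.32,233.61),(314.01,182.42)),("yellow",(336.29,234.36),(334.51,159.05)),("knob",(207.72,227.88),(252.34,243.97)),("collar",(140.97,178.8),(151.45,256.36)),("btn",(259.02,191.68),(252.21,182.93)),("wandlabel",(146.0,246.44),(226.1,301.48)),("cap",(262.15,238.77),(298.5,204.42))): print(n,tri(a,b),plane("top",a,49))
D=deck(t);print(D,D.mean(0),np.linalg.norm(D[1]-D[0]),np.linalg.norm(D[2]-D[1]))
print("antag",plane("top",(258,208.06),48),"btn",plane("top",(259.02,191.68),52),"knob66",plane("top",(207.72,227.88),62))
go([450,-356,140],6)
E
```

```text
red [ 591.1 -235.5   41.6] [ 591.1 -234.3   49. ]
blue [ 450.6 -234.6   39.6] [ 451.7 -232.9   49. ]
yellow [ 447.5 -355.7   39.2] [ 448.6 -353.3   49. ]
knob [470.6  52.8  47.6] [471.6  53.2  49. ]
collar [622.  253.1 105.9] [628.8 265.9  49. ]
btn [ 583.3 -109.6   64.9] [ 585.7 -109.6   49. ]
wandlabel [414.7 238.4  84.2] [414.6 246.5  49. ]
cap [ 435.4 -118.3   64. ] [ 436.2 -118.4   49. ]
[[497.7 144.8  34. ]
 [638.9 142.8  34. ]
 [633.5 -51.   34. ]
 [492.  -47.3  34. ]] [565.525  47.325  34.   ] 141.2141635955827 193.87521760142528
antag [ 533.5 -106.    48. ] btn [ 585.4 -109.5   52. ] knob66 [471.2  52.1  62. ]
tool shift [271.8 -94.2  90.3] wz 0.303 world d [212.2 194.3 -90.3]
```

>>> apply_moves([
  [54.4,-18.8,18,0,0,0,0],
  [54.4,-18.8,18,0,0,0,0],
  [54.4,-18.8,18,0,0,0,0],
  [54.4,-18.8,18,0,0,0,0],
  [54.2,-19,18,0,0,0,0],
  [0,0,0,0,0,0.15,0],
  [0,0,0,0,0,0.15,0],
  [0,0,0,0,0,0,0],
], force=40)

```text
time: 1.1
tool_pos: [450.0, -356.1, 140.8]
tcp_rot: [-180.0, 0.0, 6.3]
ft_force: [-0.3, 0.7, -0.1]
finger_gap: 85.4
grip_force: 0.0
```

Run:
```python
from h import *
t=snap("top"); cv2.imwrite("raw_top1.png",t[:,:,::-1])
go([449,-356.5,27],5.9)
x0,y0,x1,y1=75,170,190,225
g=cv2.resize(t[y0:y1,x0:x1],None,fx=8,fy=8,interpolation=cv2.INTER_CUBIC)
e=cv2.Canny(cv2.cvtColor(g,cv2.COLOR_RGB2GRAY),60,160)
L=cv2.HoughLinesP(e,1,np.pi/720,120,minLineLength=300,maxLineGap=40)
for u0,v0,u1,v1 in (L[:,0] if L is not None else [])[:14]:
    a=plane("top",(u0/8+x0,v0/8+y0),12);b=plane("top",(u1/8+x0,v1/8+y0),12)
    d=a-b; d=d if d[1]>0 else -d
    print((u0,v0,u1,v1),a,np.degrees(np.arctan2(-d[0],d[1])).round(2))
```

```text
tool shift [-1.000e+00  1.000e-01  1.139e+02] wz 0.008 world d [  -0.9   -0.2 -113.9]
(np.int32(68), np.int32(340), np.int32(823), np.int32(373)) [524.7 458.   12. ] -2.84
(np.int32(117), np.int32(19), np.int32(523), np.int32(37)) [655.7 441.9  12. ] -2.81
```

>>> apply_moves([
  [-1,0,50,0,0,0,0],
  [0,0,44,0,0,0,0],
  [0,0,20,0,0,0,0],
  [0,0,0,0,0,0,0],
  [0,0,0,0,0,0,1],
  [0,0,0,0,0,0,1],
  [0,0,0,0,0,0,1],
  [0,0,0,0,0,0,1],
  [0,0,0,0,0,0,1],
  [0,0,0,0,0,0,1],
], force=40)

```text
time: 2.4
tool_pos: [449.4, -356.8, 27.8]
tcp_rot: [180.0, -0.0, 6.2]
ft_force: [-1.5, 0.9, 5.6]
finger_gap: 9.5
grip_force: 44.6
```

>>> apply_moves([
  [0,0,-40,0,0,0,1],
  [0,0,-60,0,0,0,1],
  [19,-50.8,0,0,0,0,1],
  [19,-50.8,0,0,0,0,1],
  [19,-50.8,0,0,0,0,1],
  [19,-50.8,0,0,0,0,1],
  [19,-50.8,0,0,0,0,1],
  [19,-50.8,0,0,0,0,1],
  [19,-50.8,0,0,0,0,1],
  [19,-50.8,0,0,0,0,1],
  [19,-50.8,0,0,0,0,1],
  [0,0,0,0,0,0.157,1],
  [0,0,28,0,0,0,1],
  [0,0,0,0,0,0,1],
])

```text
time: 4.15
tool_pos: [567.4, 116.2, 96.2]
tcp_rot: [179.9, 0.3, -2.8]
ft_force: [-1.2, 0.0, -1.0]
finger_gap: 8.7
grip_force: 43.8
```

Run:
```python
from h import *
t=snap("top");s=snap("side")
cv2.imwrite("raw_top2.png",t[:,:,::-1]);cv2.imwrite("raw_side2.png",s[:,:,::-1])
a=cv2.resize(t[150:250,160:280,::-1],(480,400),interpolation=cv2.INTER_CUBIC)
b=cv2.resize(s[180:280,170:250,::-1],(320,400),interpolation=cv2.INTER_CUBIC)
cv2.imwrite("pics/place1.png",np.hstack([a,b]))
```

```text
(no output)
```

View pics/place1.png

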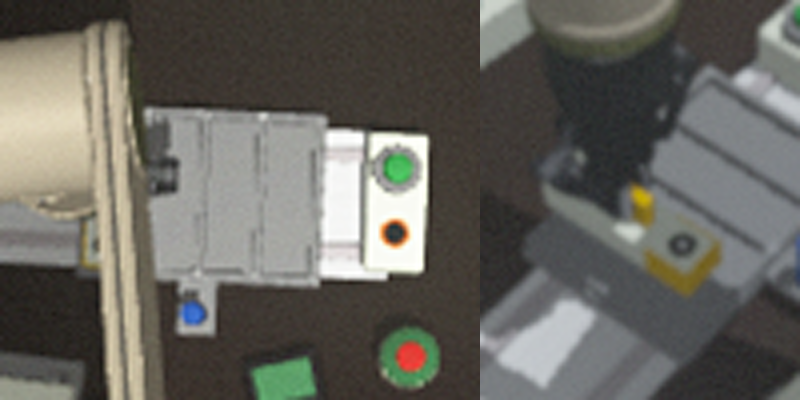

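The top view is hidden by the arm, but the side view shows the held cassette with its tag at crop (682,244). I'll measure the tag from the side.

```bash
cat >> h.py <<'E'
def disc(im,u,v,R=6,S=8,cam="side",z=48):
    """centre of the dark ring/disc nearest pixel u,v by a filled threshold contour"""
    x0,y0=int(u)-R,int(v)-R;g=cv2.resize(im[y0:y0+2*R+1,x0:x0+2*R+1].max(2),None,fx=S,fy=S,interpolation=cv2.INTER_CUBIC)
    th,m=cv2.threshold(g,0,255,cv2.THRESH_BINARY_INV+cv2.THRESH_OTSU)
    cs=[c for c in cv2.findContours(m,cv2.RETR_EXTERNAL,cv2.CHAIN_APPROX_NONE)[0] if cv2.contourArea(c)>60]
    f=lambda c:(lambda M:np.array([M['m10']/M['m00'],M['m01']/M['m00']]))(cv2.moments(cv2.convexHull(c)))
    c=min(cs,key=lambda c:np.hypot(*(f(c)-(R+.5)*S))); p=(f(c)+.5)/S-.5+[x0,y0]
    return p.round(2),cv2.contourArea(c)/S/S,plane(cam,p,z)
E
python3 - <<'E'
from h import *
s=cv2.imread("raw_side2.png")[:,:,::-1].copy();s0=cv2.imread("raw_side0.png")[:,:,::-1].copy();t=cv2.imread("raw_top0.png")[:,:,::-1].copy()
print("held tag",disc(s,220.5,241,z=92.4), "expect proj",proj("side",(524.4,118.3,92.4)))
C=120;Q=lambda u,v:(u/2.963+120,v/2.963+160)
for n,u,v,z in(("y well",634,181,24),("y tag",645,261,24),("b well",522,179,24),("b tag",535,260,24),("r well",518,51,24),("r tag",537,128,24),("an",411,143,48)):
    print(n,disc(t,*Q(u,v),R=5,cam="top",z=z))
for n,p,z in(("y tag",(405,-360,24),24),("b tag",(409,-240,24),24),("r tag",(550,-246,24),24),("an",(533,-106,48),48)):
    print("side",n,disc(s0,*proj("side",p),R=6,z=z))
E
```

```text
held tag (array([220.13, 240.83]), 34.828125, array([523.1, 116.6,  92.4])) expect proj [219.3  241.05]
y well (array([333.7 , 220.66]), 19.078125, array([ 493. , -350.8,   24. ]))
y tag (array([336.63, 246.08]), 62.9375, array([ 411.3, -358.3,   24. ]))
b well (array([295.64, 219.96]), 18.8125, array([ 496. , -227.7,   24. ]))
b tag (array([300.66, 248.06]), 78.5078125, array([ 405.8, -242.5,   24. ]))
r well (array([294.37, 176.81]), 19.171875, array([ 636.4, -225.7,   24. ]))
r tag (array([301.01, 203.  ]), 21.9296875, array([ 550.8, -246. ,   24. ]))
an (array([258.26, 207.81]), 21.1015625, array([ 534.2, -106.9,   48. ]))
side y tag (array([345.28, 166.45]), 112.484375, array([ 409.6, -361.9,   24. ]))
side b tag (array([327.58, 188.89]), 94.25, array([ 409.7, -249.4,   24. ]))
side r tag (array([286.66, 169.79]), 13.2890625, array([ 548.7, -245.6,   24. ]))
side an (array([266.16, 195.32]), 21.6875, array([ 532.2, -106.7,   48. ]))
```

>>> apply_moves([
  [2,0,20,0,0,0,1],
  [0,0,10,0,0,0,1],
  [0,0,6,0,0,0,1],
  [0,0,4,0,0,0,1],
  [0,0,3,0,0,0,1],
  [0,0,0,0,0,0,1],
  [0,0,0,0,0,0,1],
])

```text
time: 5.12
tool_pos: [572.2, 116.3, 56.7]
tcp_rot: [-180.0, -0.0, -2.8]
ft_force: [0.3, -1.0, -0.8]
finger_gap: 9.2
grip_force: 43.8
```

>>> apply_moves([
  [-2,0,2,0,0,0,1],
  [0,0,2,0,0,0,1],
  [0,0,1,0,0,0,1],
  [0,0,0,0,0,0,1],
  [0,0,0,0,0,0,1],
])

```text
time: 5.75
tool_pos: [570.1, 116.4, 51.7]
tcp_rot: [-180.0, -0.0, -2.8]
ft_force: [-2.8, -0.0, 6.2]
finger_gap: 9.0
grip_force: 44.8
```

>>> apply_moves([
  [0,0,0,0,0,0,0.6],
  [0,0,0,0,0,0,0.6],
  [0,0,0,0,0,0,0.6],
  [0,0,-30,0,0,0,0.6],
  [0,0,-60,0,0,0,0],
  [0,0,-60,0,0,0,0],
  [-5,60,0,0,0,0,0],
  [-10,60,0,0,0,0,0],
  [-20,60,0,0,0,0,0],
  [-20,60,0,0,0,0,0],
  [-20,60,0,0,0,0,0],
  [-20,50,0,0,0,0,0],
  [0,0,0,0,0,-0.187,0],
  [0,0,0,0,0,0,0],
])

```text
time: 7.5
tool_pos: [458.3, -227.1, 201.3]
tcp_rot: [-180.0, -0.0, 7.7]
ft_force: [-0.5, 0.1, -0.1]
finger_gap: 85.4
grip_force: 0.0
```

Run:
```python
from h import *
t=snap("top");s=snap("side")
cv2.imwrite("raw_top3.png",t[:,:,::-1]);cv2.imwrite("raw_side3.png",s[:,:,::-1])
a=cv2.resize(t[140:270,90:350,::-1],(800,400),interpolation=cv2.INTER_CUBIC)
b=cv2.resize(s[140:280,150:400,::-1],(357,200),interpolation=cv2.INTER_CUBIC)
a[:200,443:800]=b*1
cv2.imwrite("pics/p3.png",a)
print("yellow",blobs(t,*H['yellow'],4,(120,150,380,240)),"blue",blobs(t,*H['blue'],4,(180,220,380,270)),"red",blobs(t,*H['red'],4,(270,150,380,270)))
for k,roi in dict(red=(284,166,312,214),blue=(286,211,310,256)).items(): print(k,cass(t,roi))
go([452,-234.8,140],8.4)
```

```text
yellow [([187.64, 196.88], 42), ([192.91, 211.91], 11), ([183.5, 215.75], 4)] blue [([207.71, 228.0], 24)] red [([298.1, 189.57], 30)]
red (array([ 599.2, -233.9,   24. ]), np.float64(13.0), array([ 39. , 109.4]))
blue (array([ 457.3, -233.2,   24. ]), np.float64(-1.0), array([ 77.3, 138. ]))
tool shift [-7.9  7.7 61.2] wz -0.013 world d [ -6.8  -8.6 -61.2]
```

View pics/p3.png

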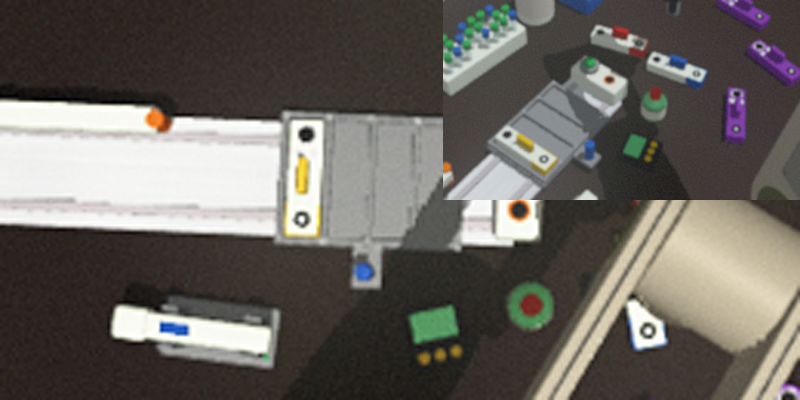

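Yellow lies in the leftmost lane, with its tag towards the knob, and blue and red are unmoved. Next is blue.

>>> apply_moves([
  [-7.5,6.8,50,0,0,-0.013,0],
  [0,0,50,0,0,0,0],
  [0,0,50,0,0,0,0],
  [0,0,23.5,0,0,0,0],
  [0,0,0,0,0,0,0],
  [0,0,0,0,0,0,1],
  [0,0,0,0,0,0,1],
  [0,0,0,0,0,0,1],
  [0,0,0,0,0,0,1],
  [0,0,0,0,0,0,1],
  [0,0,0,0,0,0,1],
])

```text
time: 8.98
tool_pos: [452.4, -234.4, 28.1]
tcp_rot: [180.0, -0.0, 8.6]
ft_force: [-1.2, 0.1, 4.6]
finger_gap: 9.3
grip_force: 44.5
```

Run:
```python
from h import *
t=cv2.imread("raw_top3.png")[:,:,::-1].copy();s=cv2.imread("raw_side3.png")[:,:,::-1].copy()
Q=lambda u,v:(u/3.077+90,v/3.077+140)
w=disc(t,*Q(306,134),R=5,cam="top",z=48);g=disc(t,*Q(302,219),R=5,cam="top",z=48);print(w,g)
print("centre",g[2]+(w[2]-g[2])*43/88)
D=deck(t);print(D.mean(0))
from h import go
go([566.5,24.5,120],-2.8)
```

```text
(array([189.13, 183.23]), 20.4765625, array([614., 113.,  48.])) (array([187.64, 210.79]), 21.859375, array([526., 117.,  48.]))
centre [569.         115.04545455  48.        ]
[565.9  33.3  34. ]
tool shift [ 151.7 -238.8  -91.9] wz 0.2 world d [114.1 258.9  91.9]
```

>>> apply_moves([
  [0,0,-40,0,0,0,1],
  [0,0,-52,0,0,0,1],
  [30.1,-47.8,0,0,0,0,1],
  [30.1,-47.8,0,0,0,0,1],
  [30.1,-47.8,0,0,0,0,1],
  [30.1,-47.8,0,0,0,0,1],
  [30.1,-47.8,0,0,0,0,1],
  [0,0,0,0,0,0.1,1],
  [0,0,0,0,0,0.1,1],
  [0,0,30,0,0,0,1],
  [0,0,15,0,0,0,1],
  [0,0,0,0,0,0,1],
  [0,0,0,0,0,0,1],
])

```text
time: 10.6
tool_pos: [565.5, 24.5, 75.5]
tcp_rot: [-180.0, -0.0, -2.8]
ft_force: [0.1, 0.5, -0.2]
finger_gap: 8.9
grip_force: 43.9
```

>>> apply_moves([
  [0,0,10,0,0,0,1],
  [0,0,6,0,0,0,1],
  [0,0,4,0,0,0,1],
  [0,0,3,0,0,0,1],
  [0,0,0.7,0,0,0,1],
  [0,0,0,0,0,0,1],
  [0,0,0,0,0,0,1],
])

```text
time: 11.48
tool_pos: [565.4, 24.7, 52.1]
tcp_rot: [180.0, -0.0, -2.8]
ft_force: [-3.1, 0.7, 6.6]
finger_gap: 9.1
grip_force: 44.9
```

>>> apply_moves([
  [0,0,0,0,0,0,0.6],
  [0,0,0,0,0,0,0.6],
  [0,0,0,0,0,0,0.6],
  [0,0,-30,0,0,0,0.6],
  [0,0,-60,0,0,0,0],
  [0,0,-30,0,0,0,0],
  [0,50,0,0,0,-0.14,0],
  [0,60,0,0,0,-0.14,0],
  [0,0,0,0,0,0,0],
])

```text
time: 12.6
tool_pos: [568.0, -88.9, 171.2]
tcp_rot: [179.9, -0.0, 13.1]
ft_force: [0.1, 0.6, -0.4]
finger_gap: 85.1
grip_force: 0.0
```

Run:
```python
from h import *
t=snap("top");s=snap("side")
cv2.imwrite("raw_top4.png",t[:,:,::-1]);cv2.imwrite("raw_side4.png",s[:,:,::-1])
for k in("yellow","blue","red"): print(k,"top",blobs(t,*H[k],6,(170,150,380,240)),"side",blobs(s,*H[k],10,(180,150,320,290)))
print(disc(t,294.4,176.8,R=5,cam="top",z=24),disc(t,301,203,R=5,cam="top",z=24),disc(s,286.7,169.8,z=24))
go([592.8,-236.5,100],13.3)
```

```text
yellow top [([187.64, 196.88], 42), ([193.0, 211.5], 10)] side [([207.37, 239.12], 86), ([295.39, 245.32], 84), ([219.65, 257.2], 46)]
blue top [([321.73, 154.64], 107)] side [([229.64, 217.03], 61), ([241.57, 234.76], 37), ([252.37, 244.79], 70)]
red top [([298.0, 189.5], 30), ([260.68, 238.47], 19)] side [([273.72, 162.01], 71), ([286.71, 176.26], 42), ([298.5, 204.42], 62)]
(array([294.38, 176.82]), 19.125, array([ 636.4, -225.7,   24. ])) (array([301.01, 202.99]), 21.96875, array([ 550.8, -246. ,   24. ])) (array([286.66, 169.81]), 13.1640625, array([ 548.7, -245.6,   24. ]))
tool shift [ -9.8 152.8  70.8] wz -0.004 world d [  24.9 -151.   -70.8]
```

>>> apply_moves([
  [-3.2,51,0,0,0,0,0],
  [-3.3,51,20,0,0,0,0],
  [-3.3,50.8,40,0,0,0,0],
  [0,0,40,0,0,0,0],
  [0,0,43,0,0,0,0],
  [0,0,0,0,0,0,0],
  [0,0,0,0,0,0,1],
  [0,0,0,0,0,0,1],
  [0,0,0,0,0,0,1],
  [0,0,0,0,0,0,1],
  [0,0,0,0,0,0,1],
  [0,0,0,0,0,0,1],
])

```text
time: 14.2
tool_pos: [593.7, -234.6, 30.5]
tcp_rot: [180.0, -0.1, 13.2]
ft_force: [-1.3, 1.2, 7.3]
finger_gap: 8.8
grip_force: 40.8
```

```bash
python3 -c "
from h import *
go([563.3,-21.5,120],-2.8)"
```

```text
tool shift [  19.1 -214.4  -89.5] wz 0.28 world d [-30.4 213.1  89.5]
```

>>> apply_moves([
  [0,0,-40,0,0,0,1],
  [0,0,-50,0,0,0,1],
  [4.8,-53.6,0,0,0,0,1],
  [4.8,-53.6,0,0,0,0,1],
  [4.8,-53.6,0,0,0,0,1],
  [4.8,-53.6,0,0,0,0,1],
  [0,0,0,0,0,0.14,1],
  [0,0,0,0,0,0.14,1],
  [0,0,30,0,0,0,1],
  [0,0,12,0,0,0,1],
  [0,0,0,0,0,0,1],
  [0,0,0,0,0,0,1],
])

```text
time: 15.7
tool_pos: [563.3, -21.4, 78.3]
tcp_rot: [180.0, -0.0, -2.8]
ft_force: [0.8, -0.5, -1.3]
finger_gap: 9.1
grip_force: 39.9
```

Run:
```python
from h import *
t=snap("top");s=snap("side")
cv2.imwrite("raw_top5.png",t[:,:,::-1])
p=np.array(sensors.sense()["tool_pos"]);z=p[2]-6.4
e=p+[-42.95,2.1,0];e[2]=z
q=proj("side",e);print(p,"expect",e,"got",disc(s,*q,z=z))
a=cv2.resize(t[150:250,160:280,::-1],(480,400),interpolation=cv2.INTER_CUBIC)
b=cv2.resize(s[160:260,190:270,::-1],(320,400),interpolation=cv2.INTER_CUBIC)
cv2.imwrite("pics/p5.png",np.hstack([a,b]))
```

```text
[563.65264058 -21.39269285  78.67187906] expect [520.70264058 -19.29269285  72.27187906] got (array([249.97, 212.26]), 86.328125, array([523.6, -14.1,  72.3]))
```

View pics/p5.png

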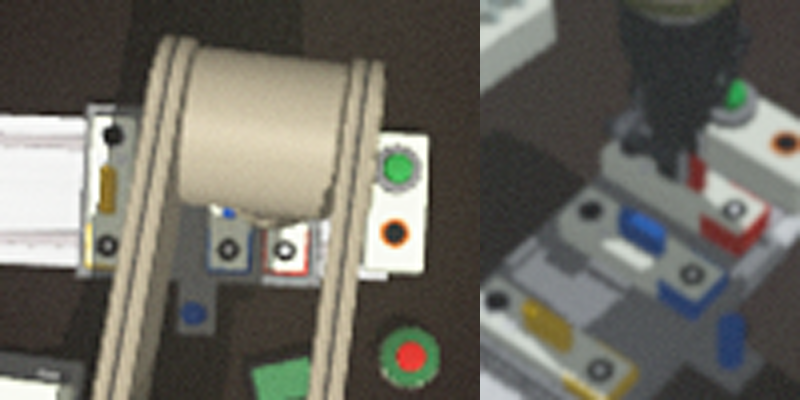

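Blue is seated, and red hangs over the right lane with its tag at side-crop (735,210) and top-crop (287,250).

Run:
```python
from h import *
t=cv2.imread("raw_top5.png")[:,:,::-1].copy()
print(plane("side",(253.75,212.5),72.2),plane("top",(231.6,212.4),72.2), disc(t,231.7,212.5,R=5,cam="top",z=72.2))
print("blue",disc(t,217.2,212.3,R=5,cam="top",z=48))
```

```text
[514.9 -19.2  72.2] [518.7 -23.   72.2] (array([228.89, 211.83]), 56.4375, array([520.5, -14.6,  72.2]))
blue (array([216.59, 212.  ]), 25.8125, array([521.7,  25.4,  48. ]))
```

>>> apply_moves([
  [1,0,8,0,0,0,1],
  [0,0,6,0,0,0,1],
  [0,0,4,0,0,0,1],
  [0,0,3,0,0,0,1],
  [0,0,3,0,0,0,1],
  [0,0,0,0,0,0,1],
  [0,0,0,0,0,0,1],
])

```text
time: 16.68
tool_pos: [564.2, -21.2, 54.4]
tcp_rot: [180.0, -0.0, -2.8]
ft_force: [-2.9, 0.7, 6.2]
finger_gap: 9.1
grip_force: 40.9
```

>>> apply_moves([
  [0,0,0,0,0,0,0.6],
  [0,0,0,0,0,0,0.6],
  [0,0,0,0,0,0,0.6],
  [0,0,-30,0,0,0,0.6],
  [0,0,-60,0,0,0,0],
  [0,0,-50,0,0,0,0],
  [-20,60,0,0,0,0,0],
  [-20,60,0,0,0,0,0],
  [-20,60,0,0,0,0,0],
  [-20,40,0,0,0,0,0],
  [0,0,0,0,0,0,0],
])

```text
time: 18.05
tool_pos: [472.4, -237.6, 193.4]
tcp_rot: [180.0, 0.0, -3.1]
ft_force: [0.4, 0.2, -0.7]
finger_gap: 85.4
grip_force: 0.0
```

Run:
```python
from h import *
t=snap("top");s=snap("side")
cv2.imwrite("raw_top6.png",t[:,:,::-1]);cv2.imwrite("raw_side6.png",s[:,:,::-1])
a=cv2.resize(t[165:268,115:275,::-1],(800,515),interpolation=cv2.INTER_CUBIC)
cv2.imwrite("pics/p6.png",a)
b=cv2.resize(s[255:345,190:270,::-1],(480,540),interpolation=cv2.INTER_CUBIC)
cv2.imwrite("pics/s6.png",b)
```

View pics/p6.png

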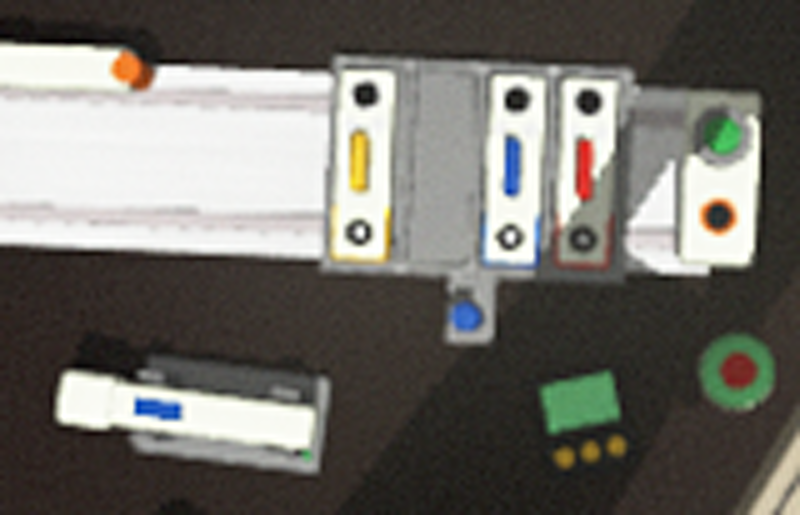

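View pics/s6.png

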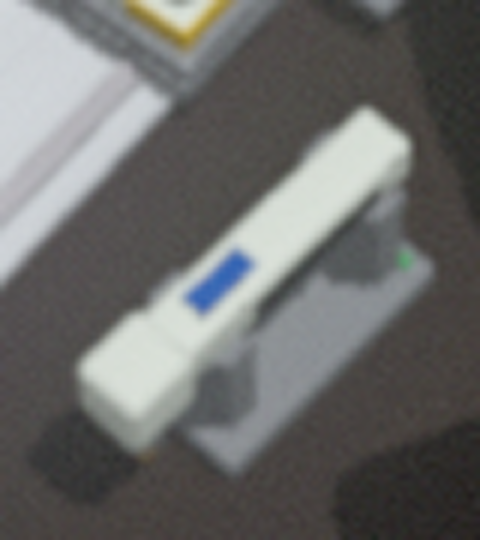

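All three cassettes lie in lanes: yellow at (360,165), blue (513,165) and red (585,168). The wand's head is at (85,398) and its tail at (316,428). In the side view it sits level on the forks.

Run:
```python
from h import *
t=cv2.imread("raw_top6.png")[:,:,::-1].copy();s=cv2.imread("raw_side6.png")[:,:,::-1].copy()
Q=lambda u,v:((u+.5)/5-.5+115,(v+.5)/5-.5+165)
S=lambda u,v:((u+.5)/6-.5+190,(v+.5)/6-.5+255)
print("top tail",plane("top",Q(316.5,428),86),"head",plane("top",Q(59.5,397),88),"label",plane("top",Q(158,408),86))
print("side tail corners",plane("side",S(365,107),86),plane("side",S(411,150),86),"label",plane("side",S(219,282),86),"head front",plane("side",S(80,368),88),plane("side",S(133,420),88))
# edge-fit of handle axis: white mask rows per column between label and tail
cols=[]
g=cv2.resize(t.max(2),None,fx=8,fy=8,interpolation=cv2.INTER_CUBIC)
for u in range(152,178,2):
    c=g[:,int((u+.5)*8)]; v=np.arange(len(c)); k=(v>236*8)&(v<258*8)&(c>190); cols.append(((u), (v[k].mean()+.5)/8-.5, k.sum()/8))
P=np.array([plane("top",(u,v),86) for u,v,w in cols]);print(np.round([c[2] for c in cols],1));f=np.polyfit(P[:,1],P[:,0],1);print("x=%.4f*y+%.2f"%tuple(f))
for n,w,g_ in(("y",(366,95),(360,233)),("b",(516,100),(510,237)),("r",(588,101),(583,239))):
    a=disc(t,*Q(*w),R=4,cam="top",z=48)[2];b=disc(t,*Q(*g_),R=4,cam="top",z=48)[2];print(n,a,b,disc(s,*proj("side",b),R=5,z=48)[2])
print("an",disc(t,258.2,207.8,R=5,cam="top",z=48)[2])
```

```text
top tail [403.  140.8  86. ] head [423.  297.2  88. ] label [415.9 237.6  86. ]
side tail corners [412.  144.6  86. ] [386.1 150.3  86. ] label [413.5 239.1  86. ] head front [433.8 297.3  88. ] [405.2 302.3  88. ]
[8.5 8.6 8.5 8.5 8.5 8.5 8.9 8.5 8.2 8.  8.5 8.2 8. ]
x=0.1278*y+384.10
y [613.3 117.6  48. ] [525.3 121.3  48. ] [523.3 121.5  48. ]
b [609.4  21.5  48. ] [521.6  25.7  48. ] [519.4  25.9  48. ]
r [607.9 -24.5  48. ] [520.2 -20.5  48. ] [518.2 -20.2  48. ]
an [ 534.2 -106.8   48. ]
```

>>> apply_moves([
  [-10.7,-55.3,0,0,0,0,0],
  [-10.7,-55.3,0,0,0,0,0],
  [-10.7,-55.3,0,0,0,0,0],
  [-10.7,-55.3,0,0,0,0,0],
  [-10.7,-55.3,0,0,0,0,0],
  [-10.7,-55.3,0,0,0,0,0],
  [-10.7,-55.3,0,0,0,0,0],
  [-10.7,-55.3,0,0,0,0,0],
  [0,0,0,0,0,-0.166,0],
  [0,0,0,0,0,-0.166,0],
  [0,0,0,0,0,-0.166,0],
  [0,0,0,0,0,-0.166,0],
  [0,0,0,0,0,-0.166,0],
  [0,0,0,0,0,-0.166,0],
  [0,0,0,0,0,-0.166,0],
  [0,0,0,0,0,-0.166,0],
  [0,0,0,0,0,-0.17,0],
  [0,0,0,0,0,0,0],
])

```text
time: 20.4
tool_pos: [409.5, 212.3, 193.4]
tcp_rot: [-180.0, -0.0, 83.1]
ft_force: [-0.4, -0.2, 0.6]
finger_gap: 85.3
grip_force: 0.0
```

```bash
python3 -c "
from h import *
go([411,208.5,56],82.7)"
```

```text
tool shift [ -3.6   1.9 137.4] wz 0.006 world d [   1.5   -3.8 -137.4]
```

>>> apply_moves([
  [-3.6,1.9,50,0,0,0.006,0],
  [0,0,50,0,0,0,0],
  [0,0,25,0,0,0,0],
  [0,0,12.4,0,0,0,0],
  [0,0,0,0,0,0,0],
  [0,0,0,0,0,0,1],
  [0,0,0,0,0,0,1],
  [0,0,0,0,0,0,1],
  [0,0,0,0,0,0,1],
  [0,0,0,0,0,0,1],
  [0,0,0,0,0,0,1],
  [0,0,0,0,0,0,1],
], force=80)

```text
time: 21.9
tool_pos: [412.4, 207.6, 57.0]
tcp_rot: [179.9, -0.0, 82.7]
ft_force: [-0.4, -0.2, 6.6]
finger_gap: 24.8
grip_force: 79.5
```

>>> apply_moves([
  [0,0,-30,0,0,0,1],
  [0,0,-40,0,0,0,1],
  [0,0,-40,0,0,0,1],
  [-53,23,0,0,0,0,1],
  [-53,23,0,0,0,0,1],
  [-53,23,0,0,0,0,1],
  [-53,23,0,0,0,0,1],
  [-53,23,0,0,0,0,1],
  [-53,23,0,0,0,0,1],
  [-53,23,0,0,0,0,1],
  [0,0,30,0,0,0,1],
  [0,0,20,0,0,0,1],
  [0,0,0,0,0,0,1],
  [0,0,0,0,0,0,1],
])

```text
time: 23.65
tool_pos: [524.2, -180.6, 116.7]
tcp_rot: [180.0, 0.0, 82.7]
ft_force: [0.2, -0.3, -1.4]
finger_gap: 25.1
grip_force: 79.0
```

Run:
```python
from h import *
s=snap("side");t=snap("top");cv2.imwrite("raw_side7.png",s[:,:,::-1]);cv2.imwrite("raw_top7.png",t[:,:,::-1])
b=cv2.resize(s[140:240,220:320,::-1],(400,400),interpolation=cv2.INTER_CUBIC)
a=cv2.resize(t[165:265,220:320,::-1],(400,400),interpolation=cv2.INTER_CUBIC)
cv2.imwrite("pics/p7.png",np.hstack([a,b]))
st=sensors.sense();p=np.array(st["tool_pos"]);y=np.radians(st["tcp_rot"][2]);print(p,st["tcp_rot"])
tip=p+[75*np.cos(y),75*np.sin(y),-45];print("tip exp",tip,"side px",(proj("side",tip)-[220,140])*4+[400,0],"tag",disc(t,258.2,207.8,R=5,cam="top",z=48)[2])
go([525,-181,105],82.7)
```

```text
[ 524.79244677 -180.96577306  117.50232594] [1.79879712e+02 3.53790696e-02 8.27225649e+01]
tip exp [ 534.29299367 -106.56994248   72.50232594] side px [583.24 197.04] tag [ 532.8 -108.9   48. ]
tool shift [-0.   0.2 12.5] wz 0.0 world d [  0.2  -0.  -12.5]
```

View pics/p7.png

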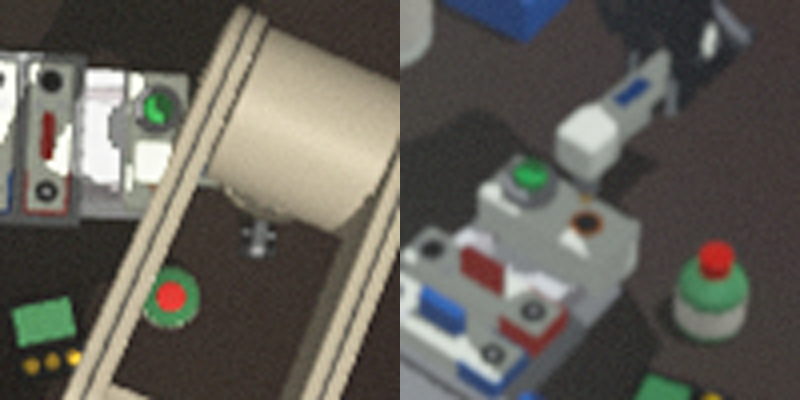

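The brass tip shows at side-crop (585,199), against a predicted (583,197), and is lined up over the orange tag. Pressing now.

>>> apply_moves([
  [0,0,12,0,0,0,1],
  [0,0,8,0,0,0,1],
  [0,0,4,0,0,0,1],
  [0,0,2,0,0,0,1],
  [0,0,2,0,0,0,1],
  [0,0,0,0,0,0,1],
  [0,0,0,0,0,0,1],
])

```text
time: 24.62
tool_pos: [524.1, -181.3, 88.4]
tcp_rot: [180.0, 0.0, 82.7]
ft_force: [-0.9, 0.4, 0.9]
finger_gap: 24.8
grip_force: 79.3
```

>>> apply_moves([
  [0,0,0.8,0,0,0,1],
  [0,0,0,0,0,0,1],
  [0,0,0,0,0,0,1],
  [0,0,0,0,0,0,1],
  [0,0,0,0,0,0,1],
  [0,0,0,0,0,0,1],
])

```text
time: 25.38
tool_pos: [524.0, -181.3, 87.4]
tcp_rot: [180.0, 0.0, 82.7]
ft_force: [-0.3, -0.2, 2.2]
finger_gap: 25.2
grip_force: 79.3
```

Run:
```python
from h import *
s=snap("side");cv2.imwrite("raw_side8.png",s[:,:,::-1])
print(sensors.sense()["ft_force"],sensors.sense()["tool_pos"])
print("y,b,r tags side",[disc(s,*proj("side",b),R=5,z=48)[2] for b in([524.3,121.4,48],[520.5,25.8,48],[519.2,-20.4,48])])
```

```text
[ 0.14403063 -1.36453572  0.3759873 ] [ 524.03546931 -181.29394914   87.35556616]
y,b,r tags side [array([523.3, 121.5,  48. ]), array([519.6,  21.3,  48. ]), array([518.3, -20.3,  48. ])]
```

>>> apply_moves([
  [0,0,-20,0,0,0,1],
  [0,0,-32,0,0,0,1],
  [56.4,-9.4,0,0,0,0,1],
  [56.4,-9.4,0,0,0,0,1],
  [56.4,-9.4,0,0,0,0,1],
  [56.4,-9.4,0,0,0,0,1],
  [0,0,15,0,0,0,1],
  [0,0,10,0,0,0,1],
  [0,0,0,0,0,0,1],
  [0,0,0,0,0,0,1],
])

```text
time: 26.68
tool_pos: [515.6, 46.1, 114.5]
tcp_rot: [-180.0, 0.0, 82.6]
ft_force: [0.8, -0.4, -2.0]
finger_gap: 24.8
grip_force: 79.0
```

Run:
```python
from h import *
s=snap("side");cv2.imwrite("raw_side9.png",s[:,:,::-1])
st=sensors.sense();p=np.array(st["tool_pos"]);y=np.radians(st["tcp_rot"][2]);tip=p+[75*np.cos(y),75*np.sin(y),-45]
x0,y0=170,190
b=cv2.resize(s[y0:y0+100,x0:x0+100,::-1],(600,600),interpolation=cv2.INTER_CUBIC);cv2.imwrite("pics/p9.png",b)
print("tip",tip,"px",(proj("side",tip)-[x0,y0]+.5)*6-.5,"tag px",(proj("side",(524.3,121.4,48))-[x0,y0]+.5)*6-.5)
go([515.3,47,90],82.7)
```

```text
tip [525.51007162 120.61759538  69.69292663] px [295.   342.64] tag px [298.18 374.38]
tool shift [ 0.7 -0.6 24.7] wz -0.002 world d [ -0.5   0.8 -24.7]
```

View pics/p9.png

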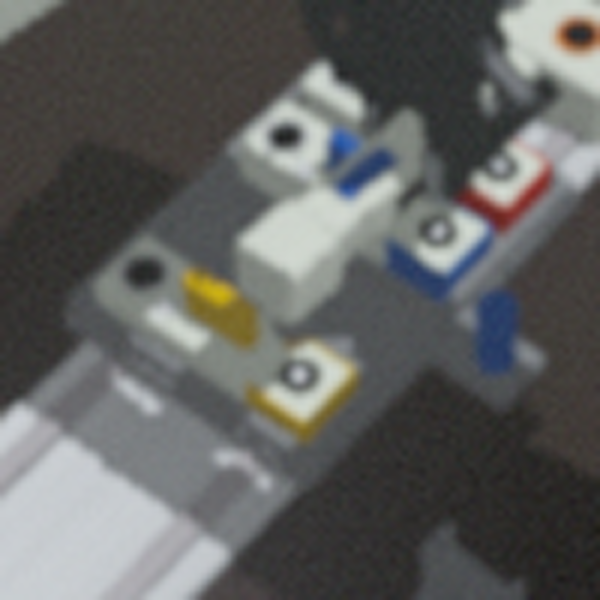

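The nose hangs right above the yellow tag at (298,376). Pressing.

>>> apply_moves([
  [0.7,-0.6,11,0,0,0,1],
  [0,0,7,0,0,0,1],
  [0,0,4,0,0,0,1],
  [0,0,2,0,0,0,1],
  [0,0,3,0,0,0,1],
  [0,0,0,0,0,0,1],
  [0,0,0,0,0,0,1],
  [0,0,0,0,0,0,1],
  [0,0,0,0,0,0,1],
  [0,0,0,0,0,0,1],
  [0,0,0,0,0,0,1],
  [0,0,0,0,0,0,1],
])

```text
time: 28.22
tool_pos: [515.0, 48.1, 87.3]
tcp_rot: [180.0, -0.0, 82.7]
ft_force: [-0.6, 0.1, 0.8]
finger_gap: 24.5
grip_force: 79.3
```

>>> apply_moves([
  [0,0,-20,0,0,0,1],
  [0,0,-20,0,0,0,1],
  [-48.2,4.4,0,0,0,0,1],
  [-48.2,4.4,0,0,0,0,1],
  [0,0,12,0,0,0,1],
  [0,0,0,0,0,0,1],
  [0,0,0,0,0,0,1],
])

```text
time: 29.1
tool_pos: [511.0, -47.6, 114.9]
tcp_rot: [-179.9, -0.0, 82.7]
ft_force: [-0.2, -0.5, -2.4]
finger_gap: 24.7
grip_force: 79.0
```

Run:
```python
from h import *
s0=cv2.imread("raw_side9.png")[:,:,::-1].copy();s=snap("side");cv2.imwrite("raw_side10.png",s[:,:,::-1])
print("blue px now/before/pred",disc(s,243.2,228.2,R=5)[0::2],disc(s0,243.2,228.2,R=5)[0::2],proj("side",(520.5,25.8,48)))
print("red",disc(s,253.5,217.5,R=5)[0::2],disc(s0,253.5,217.5,R=5)[0::2],proj("side",(519.2,-20.4,48)))
go([511.5,-48.6,88],82.7)
```

```text
blue px now/before/pred (array([242.49, 226.26]), array([523.5,  20.6,  48. ])) (array([242.08, 227.06]), array([522.8,  23.4,  48. ])) [242.27 228.06]
red (array([252.79, 217.37]), array([518.1, -20. ,  48. ])) (array([251.2 , 216.15]), array([524., -21.,  48.])) [252.55 217.1 ]
tool shift [-1.   0.3 27.2] wz 0.001 world d [  0.1  -1.  -27.2]
```

>>> apply_moves([
  [-1,0.3,11,0,0,0,1],
  [0,0,7,0,0,0,1],
  [0,0,4,0,0,0,1],
  [0,0,2,0,0,0,1],
  [0,0,3.5,0,0,0,1],
  [0,0,0,0,0,0,1],
  [0,0,0,0,0,0,1],
  [0,0,0,0,0,0,1],
  [0,0,0,0,0,0,1],
  [0,0,0,0,0,0,1],
  [0,0,0,0,0,0,1],
  [0,0,0,0,0,0,1],
])

```text
time: 30.65
tool_pos: [511.6, -49.7, 87.8]
tcp_rot: [180.0, 0.0, 82.7]
ft_force: [0.1, 0.2, 0.8]
finger_gap: 24.9
grip_force: 79.3
```

Run:
```python
from h import *
s=snap("side");cv2.imwrite("raw_side11.png",s[:,:,::-1])
b=cv2.resize(s[190:260,200:280,::-1],(640,560),interpolation=cv2.INTER_CUBIC);cv2.imwrite("pics/p11.png",b)
```

```text
(no output)
```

View pics/p11.png

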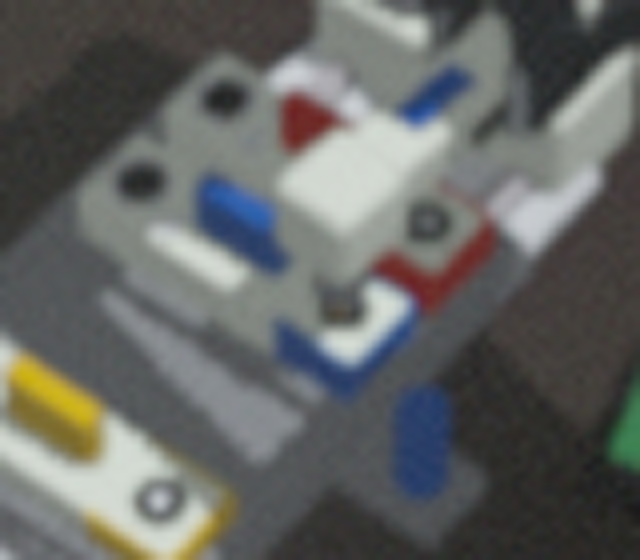

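The nose sits on the blue tag at (340,308). Red next.

>>> apply_moves([
  [0,0,-20,0,0,0,1],
  [0,0,-15,0,0,0,1],
  [-44.9,4.2,0,0,0,0,1],
  [0,0,0,0,0,0,1],
  [0,0,15,0,0,0,1],
  [0,0,9,0,0,0,1],
  [0,0,4,0,0,0,1],
  [0,0,3,0,0,0,1],
  [0,0,4,0,0,0,1],
  [0,0,0,0,0,0,1],
  [0,0,0,0,0,0,1],
  [0,0,0,0,0,0,1],
  [0,0,0,0,0,0,1],
  [0,0,0,0,0,0,1],
  [0,0,0,0,0,0,1],
])

```text
time: 32.58
tool_pos: [510.1, -94.7, 87.9]
tcp_rot: [180.0, -0.0, 82.7]
ft_force: [0.1, 1.1, 0.0]
finger_gap: 24.9
grip_force: 79.3
```

Run:
```python
from h import *
s=snap("side");cv2.imwrite("raw_side12.png",s[:,:,::-1])
b=cv2.resize(s[180:270,190:290,::-1],(640,576),interpolation=cv2.INTER_CUBIC);cv2.imwrite("pics/p12.png",b)
go([412.4,207.6,140],82.7)
```

```text
tool shift [ 287.4 -135.5  -52.1] wz -0.001 world d [-97.7 302.3  52.1]
```

View pics/p12.png

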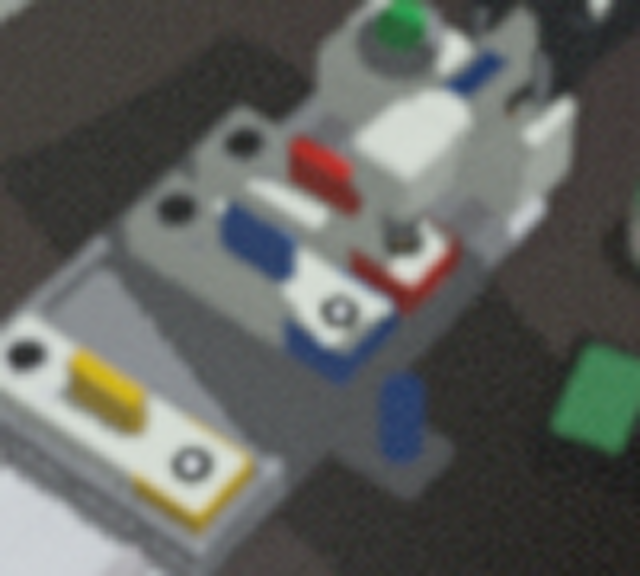

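The nose is on the red tag at (404,240). I'll press slightly more and hold, then return the wand.

>>> apply_moves([
  [0,0,1,0,0,0,1],
  [0,0,0,0,0,0,1],
  [0,0,0,0,0,0,1],
  [0,0,0,0,0,0,1],
  [0,0,0,0,0,0,1],
  [0,0,0,0,0,0,1],
  [0,0,-25,0,0,0,1],
  [0,0,-40,0,0,0,1],
  [47.9,-22.6,0,0,0,0,1],
  [47.9,-22.6,0,0,0,0,1],
  [47.9,-22.6,0,0,0,0,1],
  [47.9,-22.6,0,0,0,0,1],
  [47.9,-22.6,0,0,0,0,1],
  [47.9,-22.6,0,0,0,0,1],
  [0,0,0,0,0,0,1],
  [0,0,0,0,0,0,1],
])

```text
time: 34.62
tool_pos: [411.9, 207.1, 151.3]
tcp_rot: [-180.0, 0.1, 82.7]
ft_force: [0.2, -0.2, -1.6]
finger_gap: 25.3
grip_force: 79.0
```

```bash
python3 -c "
from h import *
go([412.4,207.6,58],82.7)"
```

```text
tool shift [ 0.5  0.4 93.3] wz 0.0 world d [  0.5   0.5 -93.3]
```

>>> apply_moves([
  [0.5,0.4,40,0,0,0,1],
  [0,0,30,0,0,0,1],
  [0,0,14,0,0,0,1],
  [0,0,6,0,0,0,1],
  [0,0,3,0,0,0,1],
  [0,0,0.8,0,0,0,1],
  [0,0,0,0,0,0,1],
  [0,0,0,0,0,0,1],
])

```text
time: 35.62
tool_pos: [412.7, 208.2, 58.3]
tcp_rot: [180.0, -0.0, 82.7]
ft_force: [-4.1, -1.9, -1.2]
finger_gap: 25.0
grip_force: 79.2
```

>>> apply_moves([
  [-0.6,-0.5,1,0,0,0,1],
  [0,0,0.6,0,0,0,1],
  [0,0,0,0,0,0,1],
  [0,0,0,0,0,0,1],
])

```text
time: 36.12
tool_pos: [412.6, 207.8, 57.0]
tcp_rot: [179.9, -0.0, 82.7]
ft_force: [-3.6, -0.1, 6.2]
finger_gap: 24.3
grip_force: 79.9
```

Now seated (6 N upward at the original height). I'll release, rise and look.

>>> apply_moves([
  [0,0,0,0,0,0,0.5],
  [0,0,0,0,0,0,0.3],
  [0,0,0,0,0,0,0.3],
  [0,0,0,0,0,0,0.3],
  [0,0,-30,0,0,0,0.3],
  [0,0,-60,0,0,0,0.3],
  [0,0,-40,0,0,0,0.3],
  [-60,0,0,0,0,0,1],
  [-60,0,0,0,0,0,1],
  [-60,0,0,0,0,0,1],
  [-60,0,0,0,0,0,1],
  [-50,0,0,0,0,0,1],
  [0,0,0,0,0,0,1],
])

```text
time: 37.75
tool_pos: [374.5, -83.1, 186.5]
tcp_rot: [180.0, 0.0, 82.3]
ft_force: [0.2, 1.4, 0.7]
finger_gap: -0.4
grip_force: 0.0
```

Run:
```python
from h import *
t=snap("top");s=snap("side");cv2.imwrite("raw_top13.png",t[:,:,::-1]);cv2.imwrite("raw_side13.png",s[:,:,::-1])
a=cv2.resize(t[165:268,115:275,::-1],(800,515),interpolation=cv2.INTER_CUBIC)
b=cv2.resize(s[255:345,140:260,::-1],(280,210),interpolation=cv2.INTER_CUBIC); a[305:,520:]=b
cv2.imwrite("pics/p13.png",a)
print(sensors.sense()["tool_pos"],sensors.sense()["finger_gap"])
```

```text
[374.96901735 -80.30728963 186.35672948] -0.01965815568049141
```

View pics/p13.png

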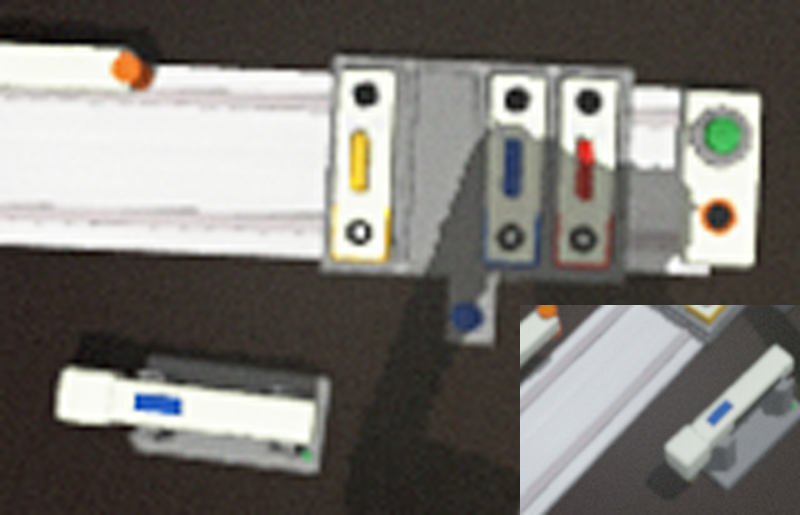

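The wand is back on its rest, level in the side inset, and the cassettes are unchanged. The collar is at (131,68). Now I'll work out the travel.

Run:
```python
from h import *
t=cv2.imread("raw_top13.png")[:,:,::-1].copy();s=cv2.imread("raw_side13.png")[:,:,::-1].copy()
def mask(im,u,v,R=9,S=8):
    c=cv2.resize(im[v-R:v+R,u-R:u+R],None,fx=S,fy=S,interpolation=cv2.INTER_CUBIC);m=cv2.inRange(cv2.cvtColor(c,cv2.COLOR_RGB2HSV),(3,120,90),(18,255,255))
    k=max(cv2.findContours(m,0,2)[0],key=cv2.contourArea)[:,0]; return (k+.5)/S-.5+[u-R,v-R]
for n,im,u,v in(("top",t,141,179),("side",s,151,256)):
    k=mask(im,u,v); P=np.array([plane(n,p,111) for p in k])
    print(n,"ext px",k.min(0),k.max(0),"z111 y",P[:,1].min(),P[:,1].max(),"x",P[:,0].min(),P[:,0].max())
print("model collar (622,256) pred", [proj("top",(622,256+d,111)) for d in(-9,9)],[proj("top",(622+d,256,111)) for d in(-9,9)],proj("top",(622,247,92)))
for n,w,g_ in(("y",(366,95),(360,233)),):
    Q=lambda u,v:((u+.5)/5-.5+115,(v+.5)/5-.5+165)
    print(disc(t,*Q(*w),R=4,cam="top",z=48)[2],disc(t,*Q(*g_),R=4,cam="top",z=48)[2],"side well",disc(s,*proj("side",(612.5,117.6,48)),R=5,z=48)[2])
for k in("blue",): print("knob",blobs(t,*H[k],6,(200,220,215,240)),blobs(s,*H[k],20,(240,220,265,270)))
```

```text
top ext px [136.9375 174.8125] [144.9375 182.3125] z111 y 239.2 263.6 x 609.6 632.7
side ext px [147.0625 252.5625] [155.8125 259.9375] z111 y 246.3 265.6 x 607.7 631.5
model collar (622,256) pred [array([142.39, 178.27]), array([136.45, 178.3 ])] [array([139.37, 181.21]), array([139.47, 175.35])] [143.81 179.1 ]
[613.3 117.6  48. ] [525.3 121.3  48. ] side well [611.5 118.   48. ]
knob [([208.0, 228.0], 21)] [([242.08, 234.61], 36), ([252.23, 244.41], 64)]
```

>>> apply_moves([
  [0,0,0,0,0,0.1855,0.4],
  [0,0,0,0,0,0.1855,0.4],
  [0,0,0,0,0,0.1855,0.4],
  [0,0,0,0,0,0.1855,0.4],
  [0,0,0,0,0,0.1855,0.4],
  [0,0,0,0,0,0.1855,0.4],
  [0,0,0,0,0,0.1855,0.4],
  [0,0,0,0,0,0.1855,0.4],
  [30,-45.8,0,0,0,0,0.4],
  [30,-45.8,0,0,0,0,0.4],
  [30,-45.8,0,0,0,0,0.4],
  [0,0,50,0,0,0,0.4],
  [0,0,40,0,0,0,0.4],
  [0,0,0,0,0,0,0.4],
  [0,0,0,0,0,0,0.4],
])

```text
time: 39.72
tool_pos: [471.3, 54.4, 97.9]
tcp_rot: [-180.0, -0.1, -2.3]
ft_force: [0.4, -0.8, -0.5]
finger_gap: 51.2
grip_force: 0.0
```

```bash
python3 -c "
from h import *
print(plane('top',(208,228),64), tri((208,228),(252.23,244.41)))
go([471.5,52.5,32],-2.8)"
```

```text
[470.8  51.   64. ] [470.7  52.4  45. ]
tool shift [ 0.3  1.9 65.9] wz 0.009 world d [  0.2  -1.9 -65.9]
```

>>> apply_moves([
  [0.3,1.9,35,0,0,0.009,0.4],
  [0,0,20,0,0,0,0.4],
  [0,0,10,0,0,0,0.4],
  [0,0,0,0,0,0,0.4],
  [0,0,0,0,0,0,1],
  [0,0,0,0,0,0,1],
  [0,0,0,0,0,0,1],
  [0,0,0,0,0,0,1],
  [0,0,0,0,0,0,1],
], force=40)

```text
time: 40.85
tool_pos: [472.0, 51.8, 32.9]
tcp_rot: [-180.0, -0.1, -2.9]
ft_force: [-1.0, 1.7, 6.4]
finger_gap: 16.7
grip_force: 38.8
```

>>> apply_moves([
  [0,-10,0,0,0,0,1],
  [0,-20,0,0,0,0,1],
  [0,-20,0,0,0,0,1],
  [0,-20,0,0,0,0,1],
  [0,-20,0,0,0,0,1],
  [0,-20,0,0,0,0,1],
  [0,-15,0,0,0,0,1],
  [0,0,0,0,0,0,1],
  [0,0,0,0,0,0,1],
])

```text
time: 41.98
tool_pos: [478.3, 177.3, 32.9]
tcp_rot: [-179.9, -0.1, -2.8]
ft_force: [-0.5, 4.3, 5.2]
finger_gap: 17.1
grip_force: 40.2
```

Run:
```python
from h import *
t=snap("top");s=snap("side");cv2.imwrite("raw_top14.png",t[:,:,::-1]);cv2.imwrite("raw_side14.png",s[:,:,::-1])
a=cv2.resize(t[155:255,110:210,::-1],(400,400),interpolation=cv2.INTER_CUBIC)
b=cv2.resize(s[230:290,120:180,::-1],(400,400),interpolation=cv2.INTER_CUBIC)
cv2.imwrite("pics/p14.png",np.hstack([a,b]))
f=lambda p:((proj("side",p)-[120,230]+.5)*400/60-.5+[400,0]).round(0)
print("needle tip",f((622.5,255,58)),"under",f((622.5,255,48)))
```

```text
needle tip [630. 254.] under [634. 269.]
```

View pics/p14.png

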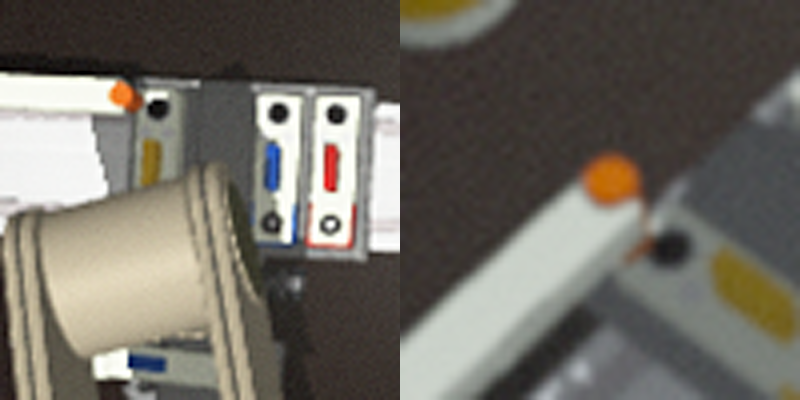

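The well is at side-crop (671,247), and the computed spot under the needle is at (634,269), so it still has some way to go towards the cabinet.

Run:
```python
from h import *
s=cv2.imread("raw_side14.png")[:,:,::-1].copy();t=cv2.imread("raw_top14.png")[:,:,::-1].copy()
g=lambda u,v:((u-400+.5)*.15-.5+120,(v+.5)*.15-.5+230)
w=disc(s,*g(671,247),R=4,z=48);print("well side",w)
k=disc(t,158/4+110,109/4+155,R=4,cam="top",z=48);print("well top",k)
print("streak low end side z58",plane("side",g(650,240),58),"streak z48",plane("side",g(640,248),48))
print("blue/red wells top",disc(t,279/4+110,113/4+155,R=4,cam="top",z=48)[2],disc(t,337/4+110,114/4+155,R=4,cam="top",z=48)[2])
```

```text
well side (array([160.05, 266.94]), 29.0234375, array([617.4, 241.1,  48. ]))
well top (array([149.08, 181.98]), 23.3515625, array([618.6, 240.2,  48. ]))
streak low end side z58 [620.7 246.3  58. ] streak z48 [626.8 247.1  48. ]
blue/red wells top [615.3 144.6  48. ] [614.1  98.7  48. ]
```

Run:
```python
from h import *
for n in(0,6,14):
    s=cv2.imread(f"raw_side{n}.png")[:,:,::-1]
    print(n)
    for v in range(258,273): print(v,' '.join("%02x%02x%02x"%tuple(s[v,u]) for u in range(150,165)))
for z in(85,70,58): print(z,proj("side",(622.5,255,z)),proj("side",(622.5,248,z)))
print("arm near lower edge", [proj("side",(609.5,y,85)) for y in(246,255,265)],[proj("side",(635.5,y,105)) for y in(246,255,265)])
```

```text
0
258 ca741a ca771e c9731e c5711e b96a29 945731 63493c 494541 474340 48433f 4a4444 4a4545 4d4847 4c4642 4e4846
259 bf6d23 c06e23 be7133 b77348 aa7455 956d58 6d5445 4f4640 473f42 494443 4a4340 4a4343 4b4643 494545 4a4444
260 ac7a5f ad7758 ab816b b09986 b5a89c ada499 7f6e61 534641 4a4143 484341 494544 4a4648 484644 4e4848 4d4947
261 b6afa7 b5ada1 bbb9ad c3c3b8 c4c6be b8bab1 8f8177 5b4a45 494340 45403c 4b4846 4e4945 4b4345 4a4444 4c4645
262 cdd2ca cbd1c6 cfd4cc cbd2ca c1c8c0 b1b3aa 918376 665448 4c4543 464340 494242 4a4443 4d4846 474344 4c4847
263 d3dad2 d2d8d0 ced5cd c1c8c2 b0b6ae 9fa198 8d857a 6c5a4e 4d3f3e 45413f 484342 4a4643 4e4945 484442 534e4c
264 d1d9d1 ccd3cb c0c8bf aeb6ae 9ea69d 9ba19a 95928c 786559 544843 494243 4a4544 4d4747 4c4845 50494c 6d6c6e
265 ccd3cb bfc5be adb3ad 9ca29c 979d96 979893 948a81 816356 594841 494642 4a4241 4b4745 514c4c 6d6b6e 95969b
266 bec5bd acb2ab a0a7a0 959b93 94958c 91877b 8b6d59 7d5947 5d4844 4a4846 4a4543 504f4c 6d6b6c 989a9d b9bcc1
267 a9afa9 9da49e 969d95 91928a 898072 836857 7d543d 6b4b3e 524443 4a4443 514e4d 6f6e6e 97989c b7babf c8ccd1
268 9ca3
[... 3388 characters left out ...]
78b88 85867f 7c776e 74695e 757169 6e706b 5f6261 414446 363737 363738 3e3f41 4e504e 696d6a 767c76
270 7e837d 767976 737771 767872 767b74 7c817b 797e7b 6d7573 656767 5d6160 5e5e62 5c605e 6a706c 757a77 7a7f7b
271 6a6f6c 595e5c 686b68 757a76 7c827c 798078 7a807a 787c7a 777b78 737976 767b78 787c7b 777c79 7c7f7c 7a7e78
272 545858 4f5054 5e605e 6d716b 747974 7b817b 787f7a 7c817c 7a837c 7a817c 7c817b 787f7a 7b7c7c 737878 777c7b
85 [152.5  261.66] [154.48 259.65]
70 [153.4  265.03] [155.36 263.03]
58 [154.12 267.68] [156.06 265.68]
arm near lower edge [array([159.08, 261.7 ]), array([156.54, 264.31]), array([153.69, 267.23])] [array([149.79, 251.85]), array([147.2 , 254.42]), array([144.29, 257.32])]
```

The collar axis comes out at about (622, 254.5) from both views, and the well is now at about (618.7, 240.7), so it has 14 mm left to travel.

>>> apply_moves([
  [0,-7,0,0,0,0,1],
  [0,-7,0,0,0,0,1],
  [0,0,0,0,0,0,1],
  [0,0,0,0,0,0,1],
  [0,0,0,0,0,0,1],
])

```text
time: 42.7
tool_pos: [479.0, 190.6, 32.9]
tcp_rot: [-179.9, -0.1, -2.9]
ft_force: [-1.0, 2.1, 7.2]
finger_gap: 16.8
grip_force: 40.3
```

Run:
```python
from h import *
t=snap("top");s=snap("side");cv2.imwrite("raw_top15.png",t[:,:,::-1]);cv2.imwrite("raw_side15.png",s[:,:,::-1])
for n,p,z in(("blue",(616,158.6),48),("red",(614.8,112.7),48)):
    q=(p[0],p[1],z);print(n,"top",disc(t,*proj("top",q),R=4,cam="top",z=z)[2],"side",disc(s,*proj("side",q),R=4,z=z)[2])
print("yellow top",blobs(t,*H["yellow"],4,(120,170,170,230)), "side fin",blobs(s,*H["yellow"],10,(150,250,215,300)))
s6=cv2.imread("raw_side6.png")[:,:,::-1].copy();print(blobs(s6,*H["yellow"],10,(150,200,250,300)))
print("side yellow tag",disc(s,*proj("side",(531.5,258.2,48)),R=4,z=48))
```

```text
blue top [615.8 157.9  48. ] side [614.4 158.2  48. ]
red top [614.6 111.8  48. ] side [616.8 110.9  48. ]
yellow top [([143.04, 194.89], 45)] side fin [([169.06, 277.78], 87), ([183.67, 296.03], 60)]
[([206.34, 240.53], 77), ([220.52, 258.03], 33)]
side yellow tag (array([182.49, 289.52]), 36.6796875, array([531.1, 257.7,  48. ]))
```

>>> apply_moves([
  [0,0,0,0,0,0,0.5],
  [0,0,0,0,0,0,0.5],
  [0,0,0,0,0,0,0.5],
  [0,0,0,0,0,0,0.5],
  [0,0,-40,0,0,0,0.5],
  [0,0,-60,0,0,0,0.5],
  [0,0,-30,0,0,0,0.5],
  [24.1,58.9,0,0,0,0,1],
  [24.1,58.9,0,0,0,0,1],
  [24.1,58.9,0,0,0,0,1],
  [24.1,58.9,0,0,0,0,1],
  [24.1,58.9,0,0,0,0,1],
  [0,0,0,0,0,0,1],
  [0,0,50,0,0,0,1],
  [0,0,20,0,0,0,1],
  [0,0,0,0,0,0,1],
])

```text
time: 44.8
tool_pos: [579.6, -103.2, 89.3]
tcp_rot: [-179.9, 0.3, -2.8]
ft_force: [-0.0, -0.9, 1.0]
finger_gap: -0.2
grip_force: 0.0
```

Run:
```python
from h import *
t=snap("top");s=snap("side");cv2.imwrite("raw_top16.png",t[:,:,::-1]);cv2.imwrite("raw_side16.png",s[:,:,::-1])
go([584.5,-109.3,70],-2.8)
for n,p in(("ywell",(619.5,254,48)),("bwell",(616,158,48)),("ytag",(531.5,258,48))):
    print(n,"top",disc(t,*proj("top",p),R=4,cam="top")[2],"side",disc(s,*proj("side",p),R=4)[2])
s6=cv2.imread("raw_side6.png")
def lab(i): return blobs(i,*H["blue"],15,(210,280,245,320))
print("wand label",lab(s),lab(cv2.imread("raw_side13.png")[:,:,::-1].copy()),lab(s6[:,:,::-1].copy()), blobs(t,*H["blue"],6,(135,235,160,260)))
```

```text
tool shift [ 2.7  5.2 22.6] wz -0.0 world d [  2.4  -5.3 -22.6]
ywell top [623.9 255.3  48. ] side [619.8 255.2  48. ]
bwell top [615.9 157.9  48. ] side [614.4 158.2  48. ]
ytag top [532.3 257.5  48. ] side [530.  258.2  48. ]
wand label [([218.16, 280.56], 73), ([225.11, 300.89], 38)] [([225.03, 300.92], 36)] [([226.06, 301.52], 31)] [([146.04, 245.39], 28)]
```

>>> apply_moves([
  [2.7,5.2,10,0,0,0,1],
  [0,0,8,0,0,0,1],
  [0,0,4,0,0,0,1],
  [0,0,2,0,0,0,1],
  [0,0,0,0,0,0,1],
])

```text
time: 45.52
tool_pos: [583.8, -109.8, 67.5]
tcp_rot: [180.0, 0.0, -2.9]
ft_force: [-2.2, -0.1, 2.2]
finger_gap: -0.2
grip_force: 1.4
```

>>> apply_moves([
  [0,0,2,0,0,0,1],
  [0,0,2,0,0,0,1],
  [0,0,0,0,0,0,1],
])

```text
time: 45.9
tool_pos: [584.1, -109.8, 64.0]
tcp_rot: [180.0, -0.0, -2.9]
ft_force: [-4.2, 0.7, 8.0]
finger_gap: -0.3
grip_force: 3.9
```

>>> apply_moves([
  [0,0,2,0,0,0,1],
  [0,0,1.5,0,0,0,1],
  [0,0,0,0,0,0,1],
  [0,0,0,0,0,0,1],
])

```text
time: 46.4
tool_pos: [584.4, -109.9, 63.6]
tcp_rot: [180.0, -0.1, -2.9]
ft_force: [-16.9, 3.4, 31.9]
finger_gap: 0.2
grip_force: 15.6
```

The button is bottomed. Now I'll lift clear and check.

>>> apply_moves([
  [0,0,-10,0,0,0,1],
  [0,0,-50,0,0,0,1],
  [0,0,-50,0,0,0,1],
  [0,50,0,0,0,0,1],
  [0,50,0,0,0,0,1],
  [0,50,0,0,0,0,1],
  [0,0,0,0,0,0,1],
  [0,0,0,0,0,0,1],
  [0,0,0,0,0,0,1],
])

```text
time: 47.52
tool_pos: [576.6, -258.2, 169.6]
tcp_rot: [-180.0, 0.0, -2.8]
ft_force: [-0.8, 1.1, -0.3]
finger_gap: -0.0
grip_force: 0.0
```

Run:
```python
from h import *
t=snap("top");s=snap("side");cv2.imwrite("raw_top17.png",t[:,:,::-1])
for n,p in(("bwell",(616,158,48)),("rwell",(614.7,112,48)),("ytag",(531.5,258,48)),("btag",(528,162,48)),("rtag",(526.5,116,48))):
    print(n,"top",disc(t,*proj("top",p),R=4,cam="top")[2],"side",disc(s,*proj("side",p),R=4)[2])
print("wand label",blobs(s,*H["blue"],15,(220,290,240,310)),blobs(t,*H["blue"],6,(135,235,160,260)))
print("bystanders",blobs(t,*H["red"],10,(250,225,275,250)),blobs(t,*H["green"],30,(220,235,240,255)))
print(sensors.sense()["ft_force"],sensors.sense()["tool_pos"])
```

```text
bwell top [615.9 157.8  48. ] side [614.4 158.2  48. ]
rwell top [614.6 111.8  48. ] side [613.  112.1  48. ]
ytag top [532.3 257.5  48. ] side [529.9 258.3  48. ]
btag top [528.3 162.2  48. ] side [526.5 162.7  48. ]
rtag top [526.8 116.2  48. ] side [524.8 116.6  48. ]
wand label [([225.11, 300.89], 38)] [([146.04, 245.39], 28)]
bystanders [([261.53, 238.5], 30)] [([230.56, 245.0], 131)]
[0.22058367 0.02283688 0.09866534] [ 576.68410547 -258.25831145  169.84241243]
```

```bash
python3 -c "
from bench import r
print(r.hand_in())"
```

```text
the job is handed in; nothing more can be done
None
```

I did every step and handed the job in, but no verdict came back: yellow, blue and red (no green on the bench) are in lanes and their tags were pressed in order after the analyser's, the wand is on its rest, the start button was pressed to its stop, and the yellow well measures about 3 mm from under the needle (estimated from its collar, 7 mm allowed).

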